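Sort the mixed-up solder and wire reels back onto their roller stands

ROBOT

A 7-joint arm with a two-finger parallel gripper is mounted at the origin on a cart in front of the work surface, level with it; the furniture and walls round the work are solid. World frame = base frame: x ahead of the robot, y to its left, z up, the work surface at z = 0. Lengths are in m, angles in degrees, forces in N, time in s.
With the tool pointing down it reaches from about 0.4 to 0.875 m from the base axis. Payload 6.5 kg.
Tool frame: the origin (TCP) lies at the very end of the fingers, on their centre line; the grasp point (between the pads) lies 19 mm behind it; z points along the fingers, y is the line along which they close (so a half turn about z gives the same grasp; the last joint's range is limited). The gripper opens to 85 mm and grips with 20 to 120 N. Pads are 22 mm wide; open, the fingers measure 114 mm over their backs; the gripper's body (76 mm by 85 mm) begins 54 mm behind the grasp point. The pads swing forward as they close: fully open they stand 13 mm farther back than shut.
Start: joints at [65.764, 30.733, -0.252, 88.115, 0.149, 61.152, -4.079], TCP at [0.227, -0.609, 0.197] pointing down, gripper open.
Joint ranges: [-154.64, 154.64], [-21.42, 123.67], [-72.66, 72.17], [13.99, 137.28], [-74.86, 254.86], [10.95, 109.41], [-158.01, 158.01]. Speed limits (degrees/s): [136.94, 136.94, 180, 180, 180, 180, 180].

INTERFACE

Orientations are given as a 3x3 rotation matrix whose columns are the frame's x, y, z axes.
In Python, from bench import observe, get_image, order gives the robot as it stands.
- The arm moves only by the tool play_rows, never from a script. Its argument "deltas" is a list of rows, each a list of 2 entries, a list of its own where there are three numbers: the shift along the tool's x, y, z as a fraction of full scale, then the turn, a rotation vector about the tool's x, y, z as a fraction of full scale. A call has 1 to 20 rows; each row is the pose to reach, as a shift and turn from the pose commanded when the call began, along the tool's axes at that moment, turning the shorter way round; what a row does not reach only later rows make up. Full scale, the value 1, is 100 mm for a shift and pi rad for a turn. A row lasts 1/8 s, in which the tool goes at most 62.5 mm and 10.7 degrees, less where a joint would pass 70% of its speed; a pose out of reach is approached as far as the arm can. A call with a number of a shift or a turn outside -1 to 1 is refused whole. A call with a gripper value outside its range is refused whole. "jaw" is the closure, from 0 (fully open) to 1 (shut), set as the call begins (left out, the last holds). The fingers move at their own pace and stop on an object; "grip_force" is the grip in N (left out, the last holds). Time passes only in rows, so rows that repeat a pose let the fingers close. It gives the time, the measured TCP pose, the force, the opening and the grip force at its end, in the units of the state.
- observe(): the state, without advancing time (a new reading comes with each control period).
- get_image(name): name is "scene" or "top" or "wrist"; returns a dict with "pixels" (480x640x3 uint8, red, green, blue), "depth" (480x640 float32, m along the optical axis (not along the pixel's ray), 0 where there is no reading), "intrinsics" (3x3 intrinsics, pixels), "xyz" and "rotation" of the camera in the world. Camera axes: x right, y up, looking along -z (the intrinsics and any distortion apply to the point x, -y, -z); pixel columns grow to the right and rows downward; lengths in m; the calibration is good to about 2 mm. The wrist camera is an equidistant fisheye: a pixel r from the principal point sees the ray r / f radians off the axis. A picture is of the moment at which its call begins.
- order.job_done(): hands the job in; it is judged then, once.
The state is a dict: "t": time; "qpos": joint angles; "dq": joint speeds; "joint_torque": joint torques, N m; "ee_pos": TCP position; "eef_rot": TCP orientation; "wrist_force": force on the tool from outside, world axes, zero at the start; "moment": the same for the moment, N m; "gripper_width": finger opening in m; "grip_force": force on a finger pad.
Only numpy, scipy, OpenCV 4.12 (cv2) and the standard library are available. Lean on these libraries where they do the work, as an engineer would, in place of code of your own. Each camera call takes 0.05 s, during which the arm holds its last target. There are 200 camera calls.

TASK

The reels on this soldering bench have been mixed up. Gently set each full reel on the roller stand of its own flange colour (white, blue, red) and the empty black reel on the ribbed tray, every reel standing on edge on both rollers or ribs with its axis along them and at rest; a full reel may wait in a free bay of the tray on the way. Drop nothing, and leave the beaker and the pump bottle where they are.

Things in the scene. Friction and masses are not known exactly. Their poses are not given: they have to be found in the camera images.
- reel_white: Reel of solder with white flanges (orange label on one side), 48 mm dia, 30 mm wide over the flanges, about 120 g, starts on edge. Origin: its centre; y axis = reel axis, flat flange faces at y = -15 and 15 mm. On a stand's rollers or the tray's ribs its centre is 37 mm above the bench. Pinch it from above across the flange faces, fingertips above the cheeks.
- reel_blue: Reel of solder with blue flanges (yellow label on one side), 52 mm dia, 34 mm wide over the flanges, about 120 g, starts on edge. Origin: its centre; y axis = reel axis, flat flange faces at y = -17 and 17 mm. On a stand's rollers or the tray's ribs its centre is 40 mm above the bench. Pinch it from above across the flange faces, fingertips above the cheeks.
- reel_red: Reel of copper wire with red flanges, 50 mm dia, 32 mm wide over the flanges, about 120 g, starts on edge. Origin: its centre; y axis = reel axis, flat flange faces at y = -16 and 16 mm. On a stand's rollers or the tray's ribs its centre is 38 mm above the bench. Pinch it from above across the flange faces, fingertips above the cheeks.
- reel_empty: Empty reel, all black, no wire on its thin hub, 50 mm dia, 32 mm wide over the flanges, about 30 g, starts on edge. Origin: its centre; y axis = reel axis, flat flange faces at y = -16 and 16 mm. On a stand's rollers or the tray's ribs its centre is 38 mm above the bench. Pinch it from above across the flange faces, fingertips above the cheeks.
- stand_white: Fixed reel stand, white side cheeks, 90 x 75 mm. Origin: centre of underside. Two free rollers along its y axis (14 mm dia, axles at x = -22 and 22, z = 15 mm). A reel stands on edge on both, over the origin, axis along y, between the cheeks (46 mm apart inside, tops 25 mm high). Wire eyelet 30 mm high at x = -47 mm. The stands differ only in colour.
- stand_blue: Fixed reel stand, blue side cheeks, 90 x 75 mm. Origin: centre of underside. Two free rollers along its y axis (14 mm dia, axles at x = -22 and 22, z = 15 mm). A reel stands on edge on both, over the origin, axis along y, between the cheeks (46 mm apart inside, tops 25 mm high). Wire eyelet 30 mm high at x = -47 mm. The stands differ only in colour.
- stand_red: Fixed reel stand, red side cheeks, 90 x 75 mm. Origin: centre of underside. Two free rollers along its y axis (14 mm dia, axles at x = -22 and 22, z = 15 mm). A reel stands on edge on both, over the origin, axis along y, between the cheeks (46 mm apart inside, tops 25 mm high). Wire eyelet 30 mm high at x = -47 mm. The stands differ only in colour.
- tray: Fixed grey tray, 92 x 212 mm, rim 12 mm high. Origin: centre of underside; y along its length. Two fixed black round ribs along y (14 mm dia, at x = -22 and 22, z = 15 mm) hold a reel on edge, axis along y, so that it cannot roll. A 19 mm divider makes two bays, centred at y = -50 and 50 mm; at the start a reel is in the bay at +50, the other is free.
- beaker: Bystander: small clear beaker with cotton balls, 60 mm diameter, 64 mm high, loose. Origin: centre of its underside.
- pump: Bystander: white and blue pump bottle, 52 mm diameter, 126 mm high, loose. Origin: centre of its underside.
Mind the look-alikes: they are no part of the job. What is shaped like the reel_empty but pink is not meant.

How it is judged (in metres and radians):
At the end, for the whole second after the job is handed in: Each full reel stands on edge on both rollers of its own colour's stand (centre within 8 mm across, 12 mm along the rollers, 5 mm in height, axis within 15 degrees), the empty reel likewise on the tray's ribs in either bay; all four at rest (10 mm/s, 0.2 rad/s) (x of reel_white in the frame of stand_white between -0.008 and 0.008 m and y of reel_white in the frame of stand_white between -0.012 and 0.012 m and z of reel_white in the frame of stand_white between 0.0328 and 0.0418 m and angle between the y axis of reel_white and the y axis of stand_white, either way round below 0.26 rad and linear speed of each of reel_white, reel_blue, reel_red, reel_empty below 0.01 m/s and angular speed of each of reel_white, reel_blue, reel_red, reel_empty below 0.2 rad/s and x of reel_blue in the frame of stand_blue between -0.008 and 0.008 m and y of reel_blue in the frame of stand_blue between -0.012 and 0.012 m and z of reel_blue in the frame of stand_blue between 0.0356 and 0.0446 m and angle between the y axis of reel_blue and the y axis of stand_blue, either way round below 0.26 rad and x of reel_red in the frame of stand_red between -0.008 and 0.008 m and y of reel_red in the frame of stand_red between -0.012 and 0.012 m and z of reel_red in the frame of stand_red between 0.0342 and 0.0432 m and angle between the y axis of reel_red and the y axis of stand_red, either way round below 0.26 rad and x of reel_empty in the frame of tray between -0.008 and 0.008 m and y of reel_empty in the frame of tray between -0.09 and 0.09 m and z of reel_empty in the frame of tray between 0.0342 and 0.0432 m and angle between the y axis of reel_empty and the y axis of tray, either way round below 0.26 rad); the robot touches nothing.
It fails at once if the beaker of cotton is shoved or knocked over (distance of beaker from where it was at the start of the episode above 0.03 m or angle between beaker's own z axis and vertical above 0.5 rad).
It fails at once if the pump bottle is shoved or knocked over (distance of pump from where it was at the start of the episode above 0.03 m or angle between pump's own z axis and vertical above 0.5 rad).
It fails at once if a reel is dropped or flung ((linear speed of reel_white above 0.6 m/s and contact force between reel_white and the fingers below 0.05 N) or (linear speed of reel_blue above 0.6 m/s and contact force between reel_blue and the fingers below 0.05 N) or (linear speed of reel_red above 0.6 m/s and contact force between reel_red and the fingers below 0.05 N) or (linear speed of reel_empty above 0.6 m/s and contact force between reel_empty and the fingers below 0.05 N)).
It also fails if it takes over 112 s, if anything falls off the work surface, if the arm or the gripper's body presses on something with over 40 N, if the wrist force passes 120 N, or if a joint passes its speed limit or range.

## Working session

There is one attempt and no reset: what is moved stays moved. The work goes in short steps, Python scripts to look and compute and a tool call to move; the robot and the scene stay as the last step left them, time stands still between calls to the robot, and variables do not carry over. Pictures are saved under pics/ and viewed, at most 14 in all, crops included, and the job is handed in when it is done.

Besides the shell and the picture viewer there is one more tool, called as name(argument=value, ...) on one line, values as JSON. play_rows: Moves the arm, as the interface text tells. Its arguments: {"type":"object","properties":{"deltas":{"type":"array"},"jaw":{"type":"number"},"grip_force":{"type":"number"}},"required":["deltas"]}

```bash
mkdir -p pics
python3 - <<'E'
from bench import observe,get_image
import cv2,numpy as np,pickle
s=observe();print({k:np.round(v,3).tolist() for k,v in s.items()})
for n in ("top","scene"):
    g=get_image(n);pickle.dump(g,open(f"{n}0.pkl","wb"))
    cv2.imwrite(f"pics/{n}0.png",g["pixels"][...,::-1])
    print(n,g["intrinsics"],np.round(g["xyz"],3),np.round(g["rotation"],3),(g["depth"]>0).mean())
E
```

```text
{'t': 0.0, 'qpos': [65.765, 30.78, -0.254, 88.172, 0.149, 61.15, -4.079], 'dq': [0.091, 0.052, 0.086, 0.015, -0.097, 0.001, -0.002], 'joint_torque': [0.0, -58.341, 1.049, -25.91, 0.012, 0.009, -0.0], 'ee_pos': [0.227, -0.608, 0.196], 'eef_rot': [[0.937, 0.349, -0.001], [0.349, -0.937, 0.002], [-0.0, -0.002, -1.0]], 'wrist_force': [0.702, -0.122, -0.332], 'moment': [0.028, -0.049, 0.008], 'grip_force': 0.0, 'gripper_width': 0.085}
top [[558.15645763   0.         315.96418033]
 [  0.         558.15645763 232.63455384]
 [  0.           0.           1.        ]] [0.318 0.056 1.67 ] [[-0.009  0.988 -0.154]
 [-1.    -0.01  -0.002]
 [-0.004  0.154  0.988]] 0.9959993489583333
scene [[559.06257202   0.         320.76005423]
 [  0.         559.06257202 237.99918858]
 [  0.           0.           1.        ]] [-0.012  0.836  1.023] [[-0.808  0.414 -0.418]
 [-0.588 -0.574  0.57 ]
 [-0.004  0.707  0.707]] 0.9960384114583334
```

View pics/top0.png

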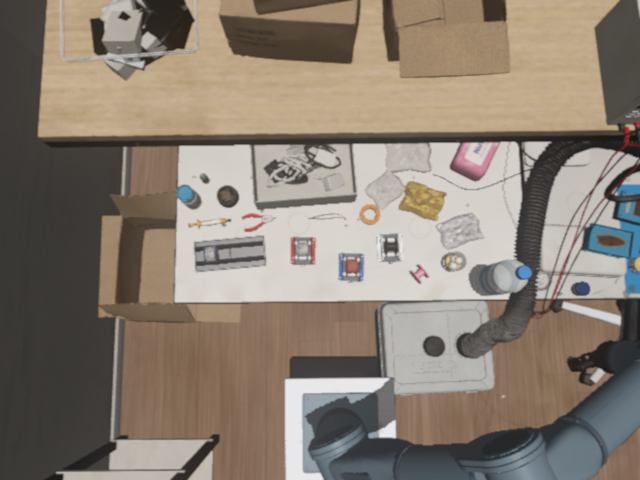

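View pics/scene0.png

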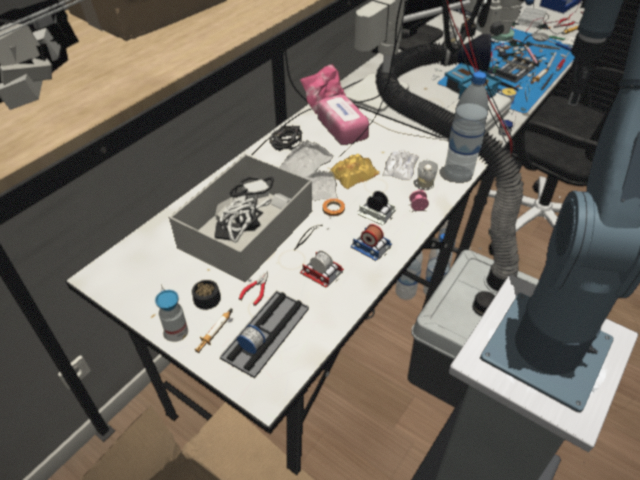

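The top view shows the tray at (230,253), the red stand at (303,250) with a white reel, the blue stand at (351,267) with the copper/red reel, and the white stand at (389,247) with a black reel. The pink look-alike is at (419,272), the beaker at (453,262) and the pump at (186,195). The tray holds the blue reel (scene view, 253,337).

```bash
cat > h.py <<'E'
import numpy as np,cv2,pickle
def cloud(g):
    K=np.array(g["intrinsics"]);d=g["depth"];v,u=np.mgrid[:480,:640]
    p=np.stack([(u-K[0,2])/K[0,0]*d,-(v-K[1,2])/K[1,1]*d,-d],-1)
    return p@np.array(g["rotation"]).T+np.array(g["xyz"])
E
python3 - <<'E'
from h import *
g=pickle.load(open("top0.pkl","rb"));P=cloud(g);im=g["pixels"]
c=cv2.resize(im[185:305,175:475],None,fx=2.66,fy=2.66,interpolation=cv2.INTER_CUBIC)
s=pickle.load(open("scene0.pkl","rb"))
c2=cv2.resize(s["pixels"][170:390,210:450],(800*240//260,int(220*800/260)),interpolation=cv2.INTER_CUBIC)
c2=cv2.resize(s["pixels"][180:370,210:450],(800,600),interpolation=cv2.INTER_CUBIC)
cv2.imwrite("pics/c1.png",c[...,::-1]);cv2.imwrite("pics/c2.png",c2[...,::-1])
for u,v in [(200,285),(300,290),(420,230),(303,250),(351,267),(389,247),(419,272),(453,262),(186,192)]:print((u,v),np.round(P[v,u],3))
Z=P[...,2]
for n,(u0,u1,v0,v1) in dict(tray=(190,270,232,275),red=(285,322,230,272),blue=(333,370,247,286),white=(372,408,228,268),pink=(408,432,260,288),beaker=(438,470,246,278),pump=(172,203,180,212)).items():
    Q=P[v0:v1,u0:u1].reshape(-1,3)
    for lo in (.008,.05):
        m=(Q[:,2]>lo)
        if m.sum()>5:
            r=cv2.minAreaRect(Q[m][:,:2].astype(np.float32)*1000);print(n,lo,m.sum(),np.round(r[0],1),np.round(r[1],1),round(r[2],1),'zmax',np.round(Q[m][:,2].max(),3))
E
```

```text
(200, 285) [0.423 0.407 0.004]
(300, 290) [0.406 0.109 0.   ]
(420, 230) [ 0.584 -0.256 -0.005]
(303, 250) [0.519 0.098 0.059]
(351, 267) [ 0.467 -0.041  0.061]
(389, 247) [ 0.526 -0.154  0.047]
(419, 272) [ 0.453 -0.24   0.039]
(453, 262) [ 0.481 -0.339  0.046]
(186, 192) [0.681 0.429 0.115]
tray 0.008 1250 [486.6 225.5] [438.6 192.2] 68.8 zmax 1.67
tray 0.05 191 [432.3 218.2] [394.   51.9] 62.3 zmax 1.67
red 0.008 502 [451.6  99.2] [107.9 267.9] 90.0 zmax 1.67
red 0.05 123 [428.4  89. ] [228.8  33.2] 8.4 zmax 1.67
blue 0.008 510 [419.7 -31.1] [117.2 241.2] 75.5 zmax 1.67
blue 0.05 154 [403.3  -8.9] [ 43.3 210.5] 64.5 zmax 1.67
white 0.008 516 [ 432.8 -100.5] [120.7 369.2] 54.5 zmax 1.67
white 0.05 70 [426.3 -69.1] [ 46.4 328. ] 49.1 zmax 1.67
pink 0.008 178 [ 409.6 -106.6] [ 87.1 363.1] 16.0 zmax 1.67
pink 0.05 14 [ 383.4 -100.8] [ 32.1 339.5] 25.8 zmax 1.67
beaker 0.008 431 [ 433.9 -165.1] [104.6 488.3] 15.7 zmax 1.67
beaker 0.05 147 [ 395.8 -162.7] [ 58.7 461.7] 25.7 zmax 1.67
pump 0.008 435 [507.1 286.9] [586.2 115.5] 39.5 zmax 1.67
pump 0.05 358 [504.4 256.8] [548.5  47.5] 45.5 zmax 1.67
```

View pics/c1.png

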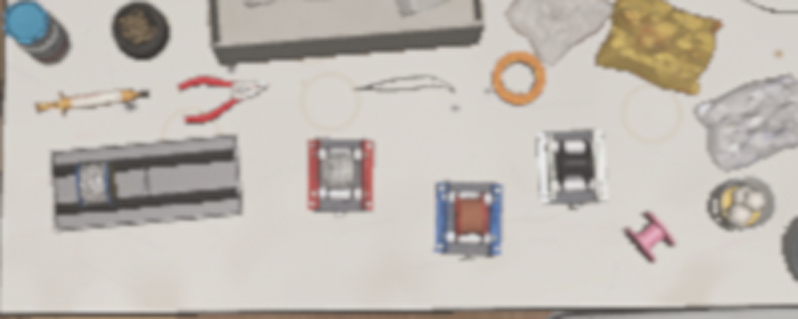

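View pics/c2.png

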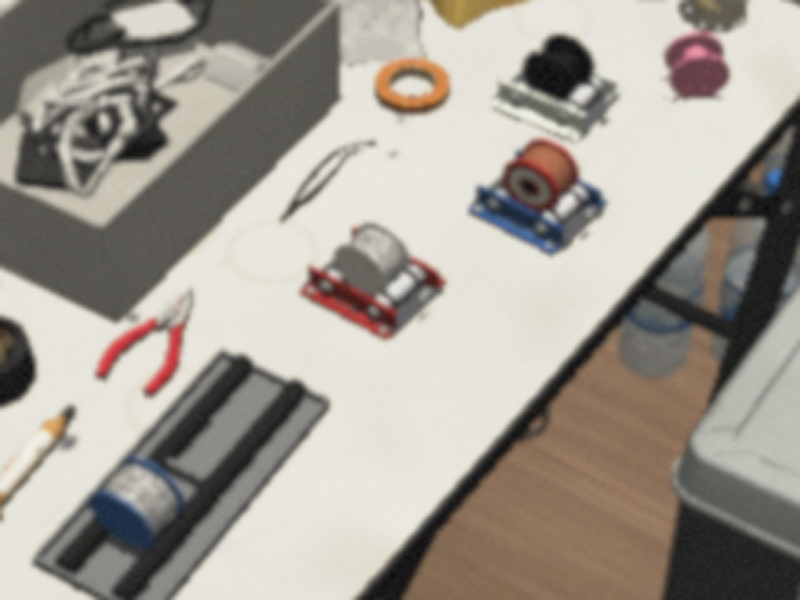

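Candidates: the black empty reel on the white stand (crop 1 at 575,165) and the pink one lying on the bench (650,235). The all-black one fits reel_empty. The full reels are white on the red stand, copper/red on the blue stand and blue in the tray's left bay. Order: empty→tray, white→white, red→red, blue→blue, so no parking is needed.

Run:
```python
from h import *
for nm in ("top","scene"):
  g=pickle.load(open(nm+"0.pkl","rb"));P=cloud(g);Z=P[...,2];ok=g["depth"]>0
  for n,(x0,x1,y0,y1) in dict(tray=(.42,.62,.19,.43),red=(.45,.6,.04,.16),blue=(.41,.54,-.1,.02),white=(.46,.6,-.215,-.09),beaker=(.43,.53,-.4,-.28),pump=(.6,.75,.36,.45)).items():
    B=ok&(P[...,0]>x0)&(P[...,0]<x1)&(P[...,1]>y0)&(P[...,1]<y1)
    for lo,hi in ((.008,.3),(.033,.3)):
        m=(B&(Z>lo)&(Z<hi)).astype(np.uint8)
        k,l,st,_=cv2.connectedComponentsWithStats(m)
        if k<2: continue
        i=1+np.argmax(st[1:,4]);Q=P[l==i]
        r=cv2.minAreaRect(Q[:,:2].astype(np.float32)*1000);print(nm,n,lo,len(Q),np.round(r[0],1),np.round(r[1],1),round(r[2],1),'z',np.round(np.percentile(Q[:,2],[2,50,98]),3))
```

```text
top tray 0.008 1024 [517.6 322.6] [ 96.1 215.9] 4.3 z [0.008 0.021 0.065]
top tray 0.033 218 [512.6 370.8] [48.6 37.4] 3.1 z [0.036 0.058 0.069]
top red 0.008 458 [520.3 102.3] [75.4 85.9] 86.9 z [0.008 0.025 0.064]
top red 0.033 147 [524.5 103.6] [29.4 45. ] 89.8 z [0.039 0.055 0.065]
top blue 0.008 457 [472.4 -39.2] [80.5 84. ] 89.4 z [0.008 0.025 0.066]
top blue 0.033 167 [473.6 -41.6] [47.5 32.8] 3.1 z [0.043 0.058 0.068]
top white 0.008 473 [ 527.7 -159.6] [87.8 78.9] 0.7 z [0.008 0.023 0.064]
top white 0.033 128 [ 529.8 -157.9] [32.5 46.8] 89.4 z [0.039 0.05  0.068]
top beaker 0.008 376 [ 484.7 -343.5] [62.5 60.8] 22.3 z [0.011 0.046 0.069]
top beaker 0.033 283 [ 483.2 -343.4] [58.8 55.6] 89.8 z [0.034 0.05  0.069]
top pump 0.008 389 [678.8 428.9] [51.5 41.5] 0.9 z [0.013 0.109 0.124]
top pump 0.033 347 [678.8 428.9] [51.5 41.5] 0.9 z [0.039 0.112 0.124]
scene tray 0.008 2029 [517.6 323.6] [ 95.1 214.7] 5.1 z [0.008 0.021 0.064]
scene tray 0.033 463 [512.6 373.6] [51.8 37.5] 1.7 z [0.035 0.057 0.067]
scene red 0.008 694 [521.  106.2] [90.1 65.7] 5.7 z [0.009 0.027 0.061]
scene red 0.033 296 [524.6 106.2] [47.2 36.2] 1.2 z [0.033 0.052 0.062]
scene blue 0.008 698 [470.  -36.8] [60.3 90.6] 89.7 z [0.009 0.028 0.065]
scene blue 0.033 317 [474.4 -39.3] [50.1 42.1] 0.7 z [0.034 0.053 0.066]
scene white 0.008 633 [ 526.7 -153.6] [88.9 70.1] 0.1 z [0.008 0.027 0.064]
scene white 0.033 264 [ 530.8 -155.6] [37.7 51.6] 86.0 z [0.035 0.049 0.066]
scene beaker 0.008 495 [ 483.8 -343.7] [58.8 74.2] 20.5 z [0.01  0.05  0.067]
scene beaker 0.033 382 [ 482.1 -340.4] [63.  60.2] 77.0 z [0.034 0.053 0.067]
scene pump 0.008 746 [700.5 427.5] [ 41.5 101.8] 78.7 z [0.014 0.09  0.12 ]
scene pump 0.033 664 [700.5 427.5] [ 41.5 101.8] 78.7 z [0.036 0.1   0.12 ]
```

Run:
```python
from h import *
Ps=[]
for nm in ("top","scene"):
  g=pickle.load(open(nm+"0.pkl","rb"));P=cloud(g);Ps.append(P[(g["depth"]>0)])
P=np.concatenate(Ps);P=P[P[:,2]<.8]
ys=np.arange(.5,-.75,-.05);print("x\\y ",*[f"{round(y*100):4d}" for y in ys])
for x in np.arange(.9,.1,-.05):
  r=[]
  for y in ys:
    m=(abs(P[:,0]-x)<.025)&(abs(P[:,1]-y)<.025);r.append(f"{int(np.percentile(P[m,2],98)*1000) if m.sum()>3 else -999:4d}")
  print(f"{x:.2f}",*r)
```

```text
x\y    50   45   40   35   30   25   20   15   10    5    0   -5  -10  -15  -20  -25  -30  -35  -40  -45  -50  -55  -60  -65  -70
0.90  630  636  636  633  671  706  709  753  740  728  715  640  681  699  696  676  736  541  540  540  540  702   22   23   78
0.85  612  638  636  665  672  539  674  699  705  706  707  540  678  684  678  677  676  540  540  540  540  698  342  339  147
0.80  672  673  673  671  539  538  539  539  539  539  539  539  670  669  668  667  666  539  540  541  540  684  340  340  323
0.75  538  538  538  539  538  538  539  538  538  539  539  539  540  540  540  540  540  540  540  540  540  673  171   98   14
0.70  537  537  537  537  537  537  537  537  538  538  538  538  538  538  538  539  539  539  539  540  539  653  605  509    9
0.65    4  119  117   41   41  109  110  111  111  112  111  110   22   37   37   50   49  168  288  403  490  573  589  403  425
0.60    3   11   18   18   10   13   14    8    8   10    9    9   18    7    8   16   24   35   35   11   78  433  568   60  235
0.55    5   13   54   58   25   25   18   26   61   20    8 
[... 409 characters left out ...]
   13    8    8  272  316   92  141  152   11   43
0.35    1    2    3    3    4    3    3    3    2    3    2    3    4    2    2    3    3    3    3    2   80   85   99    5    5
0.30 -458 -471 -485 -501 -729 -729 -730 -733 -730 -732 -730 -731 -730 -391 -377 -379 -377 -379 -379  -56   49   56  478  -92 -723
0.25 -727 -730 -728 -730 -728 -729 -727 -733 -731 -732 -732 -729 -730 -392 -378 -380 -343 -335 -339 -150  633  615  496  327 -999
0.20 -729 -729 -730 -728 -729 -732 -729 -725 -732 -732 -733 -730 -730 -402 -377 -379 -342 -333  710  705  692  499  503 -999 -727
0.15 -729 -729 -729 -726 -730 -729 -647    5    6    5    6    6    6    5  795  797  798  782  757  728  699 -374 -999 -999 -727
```

play_rows(deltas=[[[0, 0, -0.25], [0, 0, 0.05]], [[0, 0, -0.5], [0, 0, 0.1]], [[0, 0, -0.5], [0, 0, 0.1134]], [[0, 0, -0.5], [0, 0, 0.1134]]], jaw=0, grip_force=30)

```text
t: 0.6
ee_pos: [0.227, -0.6087, 0.2467]
eef_rot: [[1.0, 0.001, -0.0], [0.001, -1.0, 0.001], [-0.0, -0.001, -1.0]]
wrist_force: [-0.8, -0.4, -0.4]
gripper_width: 0.0851
grip_force: 0.0
```

play_rows(deltas=[[[0.1, -0.33, 0], [0, 0, 0]], [[0.2, -0.67, 0], [0, 0, 0]], [[0.3, -1, 0], [0, 0, 0]]])

```text
t: 0.98
ee_pos: [0.257, -0.5075, 0.2462]
eef_rot: [[1.0, 0.002, -0.001], [0.002, -1.0, 0.001], [-0.001, -0.001, -1.0]]
wrist_force: [0.9, -0.4, 0.3]
gripper_width: 0.0856
grip_force: 0.0
```

play_rows(deltas=[[[0.1, -0.5, 0], [0, 0, 0]], [[0.2, -1, 0], [0, 0, 0]]])

```text
t: 1.23
ee_pos: [0.2769, -0.4071, 0.2463]
eef_rot: [[1.0, 0.002, -0.001], [0.002, -1.0, 0.001], [-0.001, -0.001, -1.0]]
wrist_force: [0.2, 1.2, 0.8]
gripper_width: 0.0854
grip_force: 0.0
```

play_rows(deltas=[[[0.1, -0.5, 0], [0, 0, 0]], [[0.2, -1, 0], [0, 0, 0]], [[0.2, -1, 0], [0, 0, 0]]])

```text
t: 1.6
ee_pos: [0.2974, -0.3055, 0.2466]
eef_rot: [[1.0, 0.007, -0.001], [0.007, -1.0, 0.001], [-0.001, -0.001, -1.0]]
wrist_force: [1.2, -0.5, -0.5]
gripper_width: 0.0854
grip_force: 0.0
```

Tracking is good. Go on over the white stand.

play_rows(deltas=[[[0.5, -0.5, 0], [0, 0, 0]], [[1, -1, 0], [0, 0, 0]]])

```text
t: 1.85
ee_pos: [0.3858, -0.2207, 0.2469]
eef_rot: [[1.0, -0.002, 0.0], [-0.002, -1.0, -0.001], [0.0, 0.001, -1.0]]
wrist_force: [2.0, -1.4, -0.6]
gripper_width: 0.0855
grip_force: 0.0
```

play_rows(deltas=[[[0.5, -0.25, 0], [0, 0, 0]], [[1, -0.5, 0], [0, 0, 0]], [[1, -0.5, 0], [0, 0, 0]], [[1, -0.5, 0], [0, 0, 0]]])

```text
t: 2.35
ee_pos: [0.4842, -0.1717, 0.2463]
eef_rot: [[1.0, 0.0, -0.002], [-0.0, -1.0, -0.0], [-0.002, 0.0, -1.0]]
wrist_force: [0.1, -0.5, -0.1]
gripper_width: 0.0856
grip_force: 0.0
```

Run:
```python
from bench import observe,get_image
import cv2,numpy as np,pickle
s=observe();print(np.round(s["qpos"],1),np.round(s["ee_pos"],4),np.round(s["eef_rot"],3))
g=get_image("wrist");pickle.dump((s,g),open("w1.pkl","wb"));cv2.imwrite("pics/w1.png",g["pixels"][...,::-1])
print(g["intrinsics"],np.round(g["xyz"],3),np.round(g["rotation"],3),{k:v for k,v in g.items() if k not in("pixels","depth","intrinsics","xyz","rotation")})
```

```text
[ 25.9  15.1 -13.7 104.7   4.1  60.8 -79.3] [ 0.4842 -0.1717  0.2463] [[ 1.     0.    -0.002]
 [-0.    -1.    -0.   ]
 [-0.002  0.    -1.   ]]
[[371.64829954   0.         316.68056687]
 [  0.         371.64829954 231.40755836]
 [  0.           0.           1.        ]] [ 0.557 -0.171  0.423] [[-0.     0.957  0.29 ]
 [-1.    -0.     0.   ]
 [ 0.    -0.29   0.957]] {}
```

View pics/w1.png

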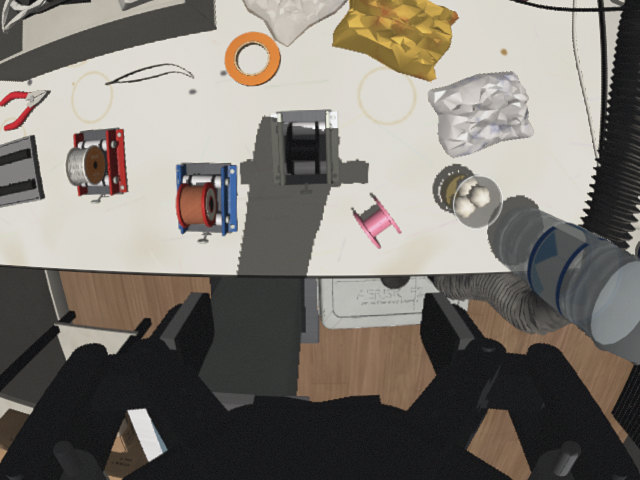

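The wrist view shows the black reel at (307,148) on the white stand, clearly distinct from the pink one at (378,220). Red on blue is at (205,200) and white on red at (95,163). I'll measure all of them from here.

```bash
cat >> h.py <<'E'
def wcloud(g):
    K=np.array(g["intrinsics"]);d=g["depth"];v,u=np.mgrid[:480,:640]
    a=(u-K[0,2])/K[0,0];b=(v-K[1,2])/K[1,1];th=np.hypot(a,b);k=np.where(th>1e-6,np.tan(np.minimum(th,1.4))/np.maximum(th,1e-6),1)
    p=np.stack([a*k*d,-b*k*d,-d],-1)
    return p@np.array(g["rotation"]).T+np.array(g["xyz"])
def rects(P,ok,boxes,los=((.012,.3),(.035,.09))):
    for n,(x0,x1,y0,y1) in boxes.items():
        B=ok&(P[...,0]>x0)&(P[...,0]<x1)&(P[...,1]>y0)&(P[...,1]<y1)
        for lo,hi in los:
            l=cv2.connectedComponentsWithStats((B&(P[...,2]>lo)&(P[...,2]<hi)).astype(np.uint8))
            if l[0]<2: continue
            Q=P[l[1]==1+np.argmax(l[2][1:,4])]
            r=cv2.minAreaRect(Q[:,:2].astype(np.float32)*1000)
            print(n,lo,len(Q),np.round(r[0],1),np.round(r[1],1),round(r[2],1),'z98',np.round(np.percentile(Q[:,2],98),3),'x',np.round(np.percentile(Q[:,0],[1,99])*1000),'y',np.round(np.percentile(Q[:,1],[1,99])*1000))
BOX=dict(red=(.45,.6,.04,.16),blue=(.41,.54,-.1,.02),white=(.46,.6,-.215,-.09),tray=(.42,.62,.19,.44))
E
python3 - <<'E'
from h import *
s,g=pickle.load(open("w1.pkl","rb"));P=wcloud(g);ok=g["depth"]>0
for u,v in [(270,230),(150,240),(330,210)]:print(np.round(P[v,u],3))
rects(P,ok,BOX)
rgb=g["pixels"].astype(int);R,G,B=rgb[...,0],rgb[...,1],rgb[...,2]
for n,m,(x0,x1,y0,y1) in(("red",(R>110)&(G<70)&(B<70),BOX["red"]),("blue",(B>100)&(R<90)&(B>R+50),BOX["blue"])):
    M=ok&m&(P[...,0]>x0)&(P[...,0]<x1)&(P[...,1]>y0)&(P[...,1]<y1)&(P[...,2]>.015)&(P[...,2]<.032)
    Q=P[M]*1000
    for y in (Q[:,1]>np.median(Q[:,1]),):pass
    l=cv2.connectedComponentsWithStats(M.astype(np.uint8))
    for i in range(1,l[0]):
        if l[2][i,4]>40:
            q=P[l[1]==i]*1000;f=np.polyfit(q[:,0],q[:,1],1);print(n,len(q),np.round(q.mean(0),1),np.round([q[:,0].min(),q[:,0].max()],1),"yaw",np.degrees(np.arctan(f[0])).round(1))
E
```

```text
[ 0.43  -0.115 -0.   ]
[0.417 0.043 0.   ]
[ 0.454 -0.187 -0.001]
red 0.012 2367 [522.  102.3] [59.7 79.6] 89.0 z98 0.06 x [485. 560.] y [ 74. 129.]
red 0.035 1110 [522.  104.8] [32.7 47.5] 89.5 z98 0.061 x [500. 544.] y [ 89. 120.]
blue 0.012 2581 [471.3 -40.4] [61.5 79.9] 88.2 z98 0.063 x [435. 509.] y [-69. -14.]
blue 0.035 1429 [471.8 -39.8] [48.4 33.7] 1.1 z98 0.064 x [449. 495.] y [-56. -24.]
white 0.012 2493 [ 528.5 -157.2] [79.8 60.5] 0.8 z98 0.063 x [493. 565.] y [-185. -129.]
white 0.035 894 [ 528.2 -156.1] [32.5 48.8] 89.5 z98 0.064 x [506. 552.] y [-172. -140.]
tray 0.012 355 [498.7 256.6] [14.6 82.5] 4.9 z98 0.023 x [490. 508.] y [217. 292.]
red 132 [523.   78.   24.7] [482.9 561. ] yaw -1.0
blue 44 [503.2 -15.8  24.9] [492.1 512. ] yaw -1.7
blue 170 [471.8 -65.4  24.7] [431.3 508.7] yaw -2.4
```

play_rows(deltas=[[[0.2, -0.08, 0.25], [0, 0, 0]], [[0.443, -0.152, 0.6], [0, 0, 0]], [[0.443, -0.152, 1], [0, 0, 0]], [[0.443, -0.152, 1], [0, 0, 0]]])

```text
t: 2.9
ee_pos: [0.5259, -0.1562, 0.1445]
eef_rot: [[1.0, -0.001, -0.007], [-0.001, -1.0, 0.001], [-0.007, -0.001, -1.0]]
wrist_force: [0.4, -0.3, 0.2]
gripper_width: 0.0855
grip_force: 0.0
```

play_rows(deltas=[[[0, 0, 0.3], [0, 0, 0]], [[0, 0, 0.6], [0, 0, 0]], [[0, 0, 0.9], [0, 0, 0]], [[0, 0, 0.9], [0, 0, 0]]])

```text
t: 3.4
ee_pos: [0.5281, -0.1563, 0.0571]
eef_rot: [[1.0, -0.001, -0.002], [-0.001, -1.0, -0.0], [-0.002, 0.0, -1.0]]
wrist_force: [-0.2, -1.0, -0.5]
gripper_width: 0.0852
grip_force: 0.0
```

Run:
```python
from h import *
from bench import observe,get_image
s=observe();print(np.round(s["ee_pos"],4),np.round(s["eef_rot"],3)[:, :2].tolist())
g=get_image("wrist");P=wcloud(g)
cv2.imwrite("pics/w2.png",g["pixels"][...,::-1])
```

```text
[ 0.5281 -0.1563  0.0571] [[1.0, -0.001], [-0.001, -1.0], [-0.002, 0.0]]
```

View pics/w2.png

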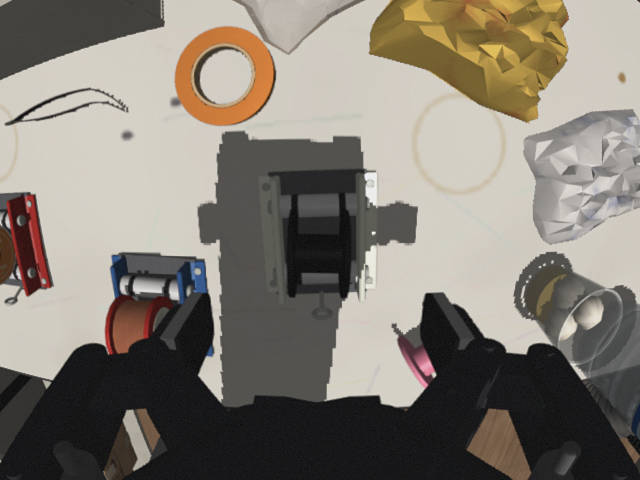

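Black reel at (320,265), centred between the fingers (212 and 425); nothing is in the way. Lower and close gently.

play_rows(deltas=[[[0, 0, 0.13], [0, 0, 0]], [[0, 0, 0.25], [0, 0, 0]], [[0, 0, 0.25], [0, 0, 0]], [[0, 0, 0.25], [0, 0, 0]]])

```text
t: 3.95
ee_pos: [0.5296, -0.1553, 0.0321]
eef_rot: [[1.0, 0.001, 0.0], [0.001, -1.0, -0.0], [0.0, 0.0, -1.0]]
wrist_force: [-0.4, 0.6, 0.3]
gripper_width: 0.0852
grip_force: 0.0
```

play_rows(deltas=[[[0, 0, 0], [0, 0, 0]], [[0, 0, 0], [0, 0, 0]], [[0, 0, 0], [0, 0, 0]], [[0, 0, 0], [0, 0, 0]], [[0, 0, 0], [0, 0, 0]], [[0, 0, 0], [0, 0, 0]], [[0, 0, 0], [0, 0, 0]], [[0, 0, 0], [0, 0, 0]]], jaw=1, grip_force=25)

```text
t: 4.95
ee_pos: [0.5295, -0.1553, 0.032]
eef_rot: [[1.0, 0.001, -0.0], [0.001, -1.0, 0.0], [-0.0, -0.0, -1.0]]
wrist_force: [-0.6, -0.7, -0.7]
gripper_width: 0.0
grip_force: 0.0
```

Closed to zero with no grip force, so the reel was missed. Look before doing anything else.

Run:
```python
from h import *
from bench import observe,get_image
g=get_image("wrist");pickle.dump(g,open("w3.pkl","wb"))
g2=get_image("scene");a=g["pixels"][100:400,120:520];
b=cv2.resize(g2["pixels"][150:300,300:500],(400,300),interpolation=cv2.INTER_CUBIC)
cv2.imwrite("pics/w3.png",np.hstack([a,b])[...,::-1])
```

```text
(no output)
```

View pics/w3.png

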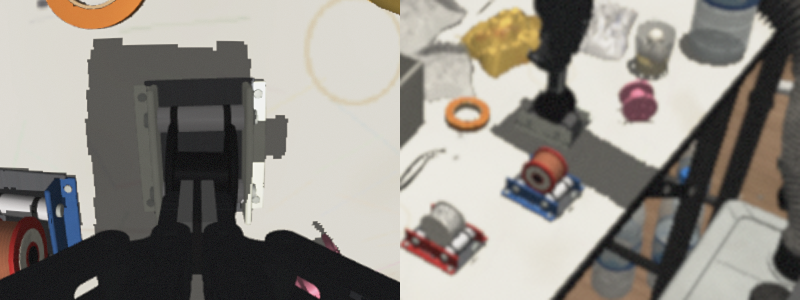

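Run:
```python
from h import *
from bench import observe
s=observe();print(np.round(s["ee_pos"],4),s["gripper_width"],s["grip_force"])
g=pickle.load(open("w3.pkl","rb"));P=wcloud(g);ok=g["depth"]>0
rects(P,ok,dict(white=(.46,.6,-.215,-.09)),((.012,.2),(.035,.066),(.066,.2)))
print(np.round(g["xyz"],3))
for v in range(195,330,12):print(v,[tuple(np.round(P[v,u]*1000).astype(int)) for u in (295,310,318,330,352)])
R=np.array(g["rotation"]);p=R.T@(np.array(s["ee_pos"])-g["xyz"]);a=np.hypot(p[0],p[1]);th=np.arctan2(a,-p[2]);K=np.array(g["intrinsics"]);print("TCP px",K[0,2]+K[0,0]*th*p[0]/a,K[1,2]-K[0,0]*th*p[1]/a)
```

```text
[ 0.5294 -0.1553  0.032 ] -0.000300673127785887 0.0
white 0.012 71690 [ 530.3 -153.2] [123.3  79.6] 89.5 z98 0.17 x [512. 557.] y [-210.  -99.]
white 0.035 3199 [ 536.1 -156.5] [32.1 35.3] 89.2 z98 0.064 x [523. 553.] y [-172. -141.]
white 0.066 63452 [ 533.  -153.3] [ 33.5 123.3] 0.0 z98 0.17 x [520. 548.] y [-211.  -98.]
[ 0.602 -0.154  0.209]
195 [(np.int64(561), np.int64(-142), np.int64(5)), (np.int64(561), np.int64(-151), np.int64(4)), (np.int64(561), np.int64(-155), np.int64(5)), (np.int64(561), np.int64(-162), np.int64(4)), (np.int64(561), np.int64(-174), np.int64(4))]
207 [(np.int64(557), np.int64(-143), np.int64(17)), (np.int64(557), np.int64(-151), np.int64(17)), (np.int64(557), np.int64(-155), np.int64(17)), (np.int64(558), np.int64(-162), np.int64(18)), (np.int64(557), np.int64(-173), np.int64(16))]
219 [(np.int64(552), np.int64(-143), np.int64(22)), (np.int64(552), np.int64(-151), np.int64(23)), (np.int64(552), np.int64(-155), np.int64(23)), (np.int64(552), np.int64(-161), np.int64(22)), (np.int64(552), np.int64(-173), np.int64(22))]
231 [(np.int64(550), np.int64(-144), 
[... 1467 characters left out ...]
np.int64(-152), np.int64(91)), (np.int64(540), np.int64(-155), np.int64(92)), (np.int64(539), np.int64(-159), np.int64(90)), (np.int64(536), np.int64(-168), np.int64(84))]
315 [(np.int64(536), np.int64(-147), np.int64(93)), (np.int64(539), np.int64(-152), np.int64(99)), (np.int64(539), np.int64(-155), np.int64(99)), (np.int64(539), np.int64(-159), np.int64(99)), (np.int64(535), np.int64(-167), np.int64(92))]
327 [(np.int64(542), np.int64(-148), np.int64(112)), (np.int64(537), np.int64(-152), np.int64(104)), (np.int64(537), np.int64(-155), np.int64(104)), (np.int64(540), np.int64(-159), np.int64(108)), (np.int64(540), np.int64(-166), np.int64(109))]
TCP px 318.1407334011891 266.48677505809934
```

The fingertips end about v=285 at z≈0.08, above the reel top, although the reported TCP is z=0.032. I'll raise and check the tip height independently with the scene camera.

play_rows(deltas=[[[0, 0, -0.3], [0, 0, 0]], [[0, 0, -0.6], [0, 0, 0]], [[0, 0, -0.8], [0, 0, 0]], [[0, 0, -0.8], [0, 0, 0]], [[0, 0, -0.8], [0, 0, 0]]])

```text
t: 5.68
ee_pos: [0.5288, -0.1552, 0.1112]
eef_rot: [[1.0, 0.001, -0.001], [0.001, -1.0, 0.0], [-0.001, -0.0, -1.0]]
wrist_force: [-0.4, -0.4, 0.1]
gripper_width: 0.0001
grip_force: 0.0
```

Run:
```python
from h import *
from bench import observe,get_image
s=observe();print(np.round(s["ee_pos"],4),np.round(s["qpos"],2))
for n in("scene","top","wrist"):
    g=get_image(n);P=(wcloud if n=="wrist" else cloud)(g);ok=g["depth"]>0
    m=ok&(abs(P[...,0]-.53)<.03)&(abs(P[...,1]+.155)<.06)
    h=np.histogram(P[m][:,2],bins=np.arange(0,.3,.01));print(n,h[0].tolist())
    q=P[m&(P[...,2]>.075)&(P[...,2]<.4)];
    if len(q): i=np.argsort(q[:,2])[:8];print(np.round(q[i]*1000).tolist())
    if n=="scene":
        cv2.imwrite("pics/s4.png",cv2.resize(g["pixels"][60:260,270:470],(600,600))[...,::-1])
```

```text
[ 0.5288 -0.1552  0.1112] [ 21.78  28.25 -13.07 106.65   8.54  46.1  -85.69]
scene [207, 84, 159, 59, 95, 84, 41, 0, 0, 0, 0, 0, 0, 0, 6, 24, 33, 31, 14, 56, 41, 81, 74, 103, 89, 88, 43, 46, 83]
[[526.0, -151.0, 146.0], [534.0, -148.0, 147.0], [538.0, -150.0, 148.0], [522.0, -149.0, 149.0], [524.0, -151.0, 150.0], [520.0, -154.0, 150.0], [530.0, -146.0, 151.0], [519.0, -157.0, 152.0]]
top [178, 54, 64, 6, 40, 20, 9, 2, 0, 0, 0, 0, 0, 0, 0, 0, 0, 0, 0, 3, 8, 13, 4, 41, 32, 15, 11, 8, 11]
[[518.0, -127.0, 193.0], [518.0, -124.0, 197.0], [517.0, -129.0, 200.0], [517.0, -134.0, 200.0], [517.0, -132.0, 200.0], [525.0, -129.0, 201.0], [525.0, -126.0, 202.0], [520.0, -134.0, 202.0]]
wrist [4738, 710, 2130, 94, 1076, 497, 453, 0, 0, 0, 0, 0, 0, 0, 32, 635, 870, 860, 1478, 4551, 6890, 8235, 10716, 16386, 12191, 504, 0, 0, 0]
[[538.0, -157.0, 148.0], [538.0, -159.0, 148.0], [538.0, -156.0, 148.0], [538.0, -155.0, 148.0], [538.0, -148.0, 148.0], [538.0, -160.0, 148.0], [538.0, -156.0, 148.0], [538.0, -153.0, 149.0]]
```

View pics/s4.png

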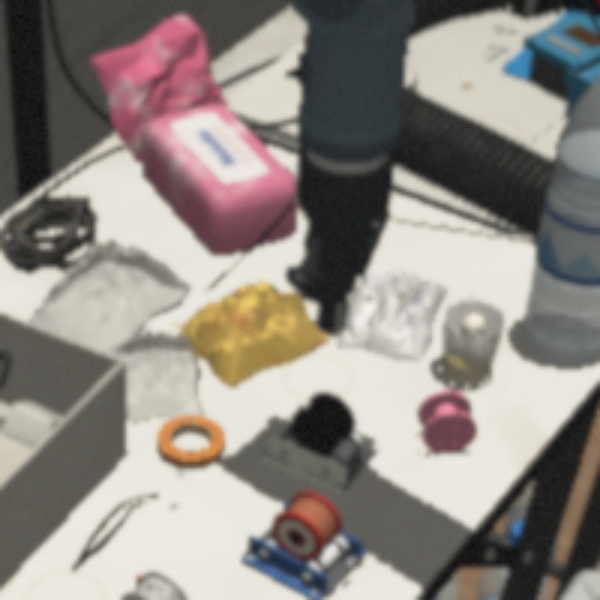

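The scene and wrist cameras agree: the real shut fingertips are at z≈0.147 when the TCP reads 0.111, 36 mm short of the stated TCP. The xy position is right. The reel is untouched (325,425 in the crop). From here I work with real tip = TCP + 36 mm.

play_rows(deltas=[[[0, 0, 0], [0, 0, 0]], [[0, 0, 0], [0, 0, 0]], [[0, 0, 0], [0, 0, 0]], [[0, 0, 0], [0, 0, 0]], [[0, 0, 0.2], [0, 0, 0]], [[0, 0, 0.4], [0, 0, 0]], [[0, 0, 0.6], [0, 0, 0]], [[0, 0, 0.79], [0, 0, 0]], [[0, 0, 0.79], [0, 0, 0]]], jaw=0)

```text
t: 6.95
ee_pos: [0.5282, -0.155, 0.0317]
eef_rot: [[1.0, 0.001, -0.003], [0.001, -1.0, 0.001], [-0.003, -0.001, -1.0]]
wrist_force: [0.1, 0.1, -0.4]
gripper_width: 0.0857
grip_force: 0.0
```

play_rows(deltas=[[[0, 0, 0.12], [0, 0, 0]], [[0, 0, 0.24], [0, 0, 0]], [[0, 0, 0.34], [0, 0, 0]], [[0, 0, 0.34], [0, 0, 0]], [[0, 0, 0.34], [0, 0, 0]]])

```text
t: 7.58
ee_pos: [0.5297, -0.1553, -0.0009]
eef_rot: [[1.0, 0.001, 0.0], [0.001, -1.0, -0.0], [0.0, 0.0, -1.0]]
wrist_force: [0.1, 0.3, 0.1]
gripper_width: 0.0857
grip_force: 0.0
```

Run:
```python
from h import *
from bench import observe,get_image
s=observe();print(np.round(s["ee_pos"],4),np.round(s["wrist_force"],1))
g=get_image("wrist");P=wcloud(g);ok=g["depth"]>0
for nm,(a,b) in dict(left=(-.125,-.1),right=(-.21,-.19)).items():
    m=ok&(abs(P[...,0]-.53)<.03)&(P[...,1]<-.155+.06)&(P[...,1]>-.155-.06)&((P[...,1]>-.135) if nm=="left" else (P[...,1]<-.18))&(P[...,2]>.03)
    q=P[m];print(nm,np.histogram(q[:,2],bins=np.arange(.03,.13,.01))[0],np.round(q[np.argsort(q[:,2])[:4]]*1000).tolist())
```

```text
[ 0.5297 -0.1553 -0.0009] [0.1 0.3 0.1]
left [   0  104  672  832  944  677 1915 1268 2651] [[533.0, -111.0, 46.0], [535.0, -112.0, 46.0], [523.0, -112.0, 46.0], [522.0, -111.0, 46.0]]
right [   0  103  676  857  929  675 1973 1395 2790] [[524.0, -197.0, 46.0], [534.0, -197.0, 46.0], [521.0, -198.0, 46.0], [528.0, -198.0, 46.0]]
```

play_rows(deltas=[[[0, 0, 0.05], [0, 0, 0]], [[0, 0, 0.05], [0, 0, 0]], [[0, 0, 0.05], [0, 0, 0]]])

```text
t: 8.0
ee_pos: [0.5294, -0.1553, -0.006]
eef_rot: [[1.0, 0.001, -0.0], [0.001, -1.0, -0.0], [-0.0, 0.0, -1.0]]
wrist_force: [-1.0, -0.6, 0.7]
gripper_width: 0.085
grip_force: 0.0
```

play_rows(deltas=[[[0, 0, 0], [0, 0, 0]], [[0, 0, 0], [0, 0, 0]], [[0, 0, 0], [0, 0, 0]], [[0, 0, 0], [0, 0, 0]], [[0, 0, 0], [0, 0, 0]], [[0, 0, 0], [0, 0, 0]], [[0, 0, 0], [0, 0, 0]], [[0, 0, 0], [0, 0, 0]]], jaw=1, grip_force=25)

```text
t: 9.0
ee_pos: [0.5296, -0.1554, -0.0059]
eef_rot: [[1.0, 0.001, 0.0], [0.001, -1.0, -0.0], [0.0, 0.0, -1.0]]
wrist_force: [0.1, 0.2, 1.2]
gripper_width: 0.0319
grip_force: 31.6
```

Gripped: 32 mm wide with 31 N. Lift and carry toward the tray.

play_rows(deltas=[[[0, 0, -0.1], [0, 0, 0]], [[0, 0, -0.25], [0, 0, 0]], [[0, 0, -0.5], [0, 0, 0]], [[0, 0, -0.75], [0, 0, 0]], [[0, 0, -1], [0, 0, 0]], [[0, 0, -1], [0, 0, 0]]])

```text
t: 9.75
ee_pos: [0.5312, -0.1558, 0.0967]
eef_rot: [[1.0, 0.0, 0.004], [0.0, -1.0, -0.001], [0.004, 0.001, -1.0]]
wrist_force: [0.3, -0.0, -0.1]
gripper_width: 0.0316
grip_force: 31.4
```

play_rows(deltas=[[[0, -0.15, 0], [0, 0, 0]], [[0, -0.4, 0], [0, 0, 0]], [[0, -0.7, 0], [0, 0, 0]], [[0, -1, 0], [0, 0, 0]]])

```text
t: 10.25
ee_pos: [0.5282, -0.053, 0.093]
eef_rot: [[1.0, 0.001, -0.002], [0.001, -1.0, 0.001], [-0.002, -0.001, -1.0]]
wrist_force: [-0.5, 0.3, -0.7]
gripper_width: 0.0316
grip_force: 31.4
```

play_rows(deltas=[[[0, -0.3, 0], [0, 0, 0]], [[0, -0.65, 0], [0, 0, 0]], [[0, -1, 0], [0, 0, 0]]])

```text
t: 10.62
ee_pos: [0.5279, 0.0469, 0.093]
eef_rot: [[1.0, 0.002, -0.002], [0.002, -1.0, 0.0], [-0.002, -0.0, -1.0]]
wrist_force: [0.6, 0.2, -1.0]
gripper_width: 0.0316
grip_force: 31.4
```

play_rows(deltas=[[[0, -0.3, 0], [0, 0, 0]], [[0, -0.65, 0], [0, 0, 0]], [[0, -1, 0], [0, 0, 0]], [[0, -1, 0], [0, 0, 0]], [[0, -1, 0], [0, 0, 0]]])

```text
t: 11.25
ee_pos: [0.5282, 0.1445, 0.0932]
eef_rot: [[1.0, 0.001, -0.002], [0.001, -1.0, -0.001], [-0.002, 0.001, -1.0]]
wrist_force: [-0.3, -1.2, -0.7]
gripper_width: 0.0317
grip_force: 31.4
```

Run:
```python
from h import *
from bench import observe,get_image
s=observe();print(np.round(s["ee_pos"],4),s["gripper_width"],s["grip_force"],np.round(s["qpos"],1))
g=get_image("wrist");pickle.dump((s,g),open("w5.pkl","wb"));P=wcloud(g);ok=g["depth"]>0
rects(P,ok,dict(tray=(.42,.62,.2,.44)),((.009,.3),(.028,.09)))
cv2.imwrite("pics/w5.png",g["pixels"][...,::-1])
```

```text
[0.5282 0.1445 0.0932] 0.03171225648810834 31.41497254371643 [  -8.4   29.7  -15.1  107.6   10.7   44.1 -119.2]
tray 0.009 11900 [515.6 323.4] [ 92.7 213. ] 4.8 z98 0.063 x [467. 567.] y [217. 423.]
tray 0.028 3171 [511.4 373. ] [51.9 37.7] 3.1 z98 0.065 x [488. 536.] y [354. 391.]
```

View pics/w5.png

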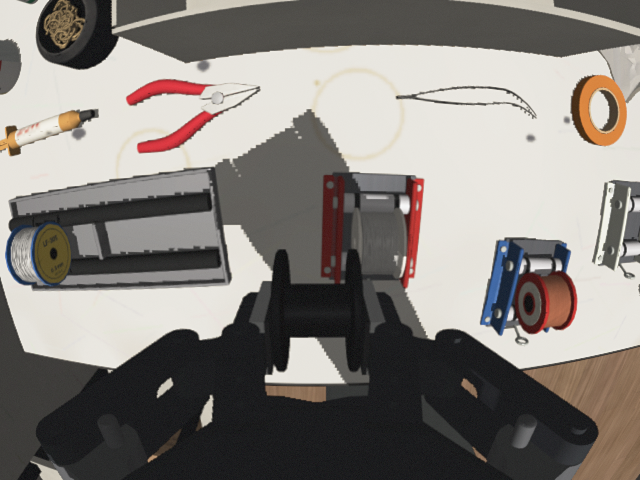

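The black reel is held straight at (315,310). The tray measures 92.7×213 mm (true size), centre (0.5156, 0.3234), yaw 4.8°, so the free bay centre is (0.520, 0.2735).

play_rows(deltas=[[[-0.02, -0.25, 0], [0, 0, 0]], [[-0.04, -0.5, 0], [0, 0, 0]], [[-0.06, -0.75, 0], [0, 0, 0]], [[-0.084, -1, 0], [0, 0, 0]]])

```text
t: 11.8
ee_pos: [0.5208, 0.2439, 0.0937]
eef_rot: [[1.0, -0.002, -0.001], [-0.002, -1.0, -0.001], [-0.0, 0.001, -1.0]]
wrist_force: [0.7, -0.1, 0.0]
gripper_width: 0.0314
grip_force: 31.4
```

play_rows(deltas=[[[0, -0.15, 0], [0, 0, -0.0135]], [[0, -0.29, 0], [0, 0, -0.0267]], [[0, -0.29, 0], [0, 0, -0.0267]], [[0, -0.29, 0], [0, 0, -0.0267]], [[0, -0.29, 0], [0, 0, -0.0267]]])

```text
t: 12.42
ee_pos: [0.5211, 0.2726, 0.0939]
eef_rot: [[0.997, 0.083, -0.0], [0.083, -0.997, -0.001], [-0.0, 0.001, -1.0]]
wrist_force: [0.0, 0.5, 0.9]
gripper_width: 0.0314
grip_force: 31.4
```

play_rows(deltas=[[[-0.013, 0, 0.2], [0, 0, 0]], [[-0.013, 0, 0.4], [0, 0, 0]], [[-0.013, 0, 0.6], [0, 0, 0]], [[-0.013, 0, 0.75], [0, 0, 0]], [[-0.013, 0, 0.85], [0, 0, 0]], [[-0.013, 0, 0.9], [0, 0, 0]], [[-0.013, 0, 0.9], [0, 0, 0]]])

```text
t: 13.3
ee_pos: [0.5196, 0.2737, 0.0039]
eef_rot: [[0.996, 0.084, -0.0], [0.084, -0.996, 0.0], [-0.0, -0.0, -1.0]]
wrist_force: [-0.3, -0.3, 0.5]
gripper_width: 0.0313
grip_force: 31.4
```

play_rows(deltas=[[[0, 0, 0.03], [0, 0, 0]], [[0, 0, 0.06], [0, 0, 0]], [[0, 0, 0.08], [0, 0, 0]], [[0, 0, 0.09], [0, 0, 0]], [[0, 0, 0.09], [0, 0, 0]]])

```text
t: 13.92
ee_pos: [0.5196, 0.2736, -0.005]
eef_rot: [[0.996, 0.084, 0.0], [0.084, -0.996, 0.0], [0.0, -0.0, -1.0]]
wrist_force: [0.0, 0.2, -0.5]
gripper_width: 0.0317
grip_force: 31.4
```

play_rows(deltas=[[[0, 0, 0.01], [0, 0, 0]], [[0, 0, 0.015], [0, 0, 0]], [[0, 0, 0.015], [0, 0, 0]]])

```text
t: 14.3
ee_pos: [0.5204, 0.2739, -0.0061]
eef_rot: [[0.996, 0.084, 0.001], [0.084, -0.996, 0.001], [0.002, -0.001, -1.0]]
wrist_force: [1.7, -0.3, 3.1]
gripper_width: 0.0315
grip_force: 31.9
```

Run:
```python
from h import *
from bench import observe,get_image
s=observe();print(np.round(s["ee_pos"],4),np.round(s["wrist_force"],1))
g=get_image("wrist");P=wcloud(g);ok=g["depth"]>0
q=P[ok&(abs(P[...,0]-.52)<.04)&(abs(P[...,1]-.2735)<.012)]
print(np.histogram(q[:,2],np.arange(0,.08,.004))[0],np.round(np.sort(q[(q[:,2]<.068),2])[-5:],4))
```

```text
[ 0.5204  0.2739 -0.0061] [ 1.7 -0.3  3.1]
[1249 1747    0   77  529 1291   14   35  102  315  569 1221 1556  173
  160  174    1    0    0] [0.0637 0.0638 0.0639 0.0639 0.0646]
```

Seated: 3 N upward, z as expected. Release and lift.

play_rows(deltas=[[[0, 0, 0], [0, 0, 0]], [[0, 0, 0], [0, 0, 0]], [[0, 0, 0], [0, 0, 0]], [[0, 0, 0], [0, 0, 0]], [[0, 0, -0.2], [0, 0, 0]], [[0, 0, -0.5], [0, 0, 0]], [[0, 0, -0.8], [0, 0, 0]], [[0, 0, -1], [0, 0, 0]]], jaw=0.35)

```text
t: 15.35
ee_pos: [0.5203, 0.2741, 0.0962]
eef_rot: [[0.996, 0.084, 0.002], [0.084, -0.996, 0.001], [0.002, -0.001, -1.0]]
wrist_force: [-0.1, 0.2, -0.9]
gripper_width: 0.0555
grip_force: 0.0
```

Run:
```python
from h import *
from bench import observe,get_image
s=observe();print(np.round(s["ee_pos"],4),s["gripper_width"])
g=get_image("wrist");P=wcloud(g);ok=g["depth"]>0
rects(P,ok,dict(empty=(.46,.58,.22,.33),red=(.45,.6,.04,.16)),((.035,.09),))
```

```text
[0.5203 0.2741 0.0962] 0.05549945590234097
empty 0.035 2364 [520.2 274.6] [48.1 32.2] 4.7 z98 0.063 x [500. 544.] y [259. 292.]
red 0.035 2637 [522.  106.1] [47.6 31.9] 0.1 z98 0.061 x [501. 545.] y [ 91. 122.]
```

Empty is in place (520, 274.6, yaw 4.7°, top 63 mm). Next, the white reel at (0.522, 0.1055).

play_rows(deltas=[[[-0.015, 0.2, 0], [0, 0, 0.009]], [[-0.035, 0.55, 0], [0, 0, 0.018]], [[-0.06, 0.9, 0], [0, 0, 0.0285]], [[-0.06, 0.9, 0], [0, 0, 0.0285]], [[-0.06, 0.9, 0], [0, 0, 0.0285]]])

```text
t: 16.02
ee_pos: [0.5204, 0.1827, 0.0927]
eef_rot: [[1.0, -0.006, -0.002], [-0.006, -1.0, -0.0], [-0.002, 0.0, -1.0]]
wrist_force: [0.6, -0.3, -0.6]
gripper_width: 0.0556
grip_force: 0.0
```

play_rows(deltas=[[[0, 0.3, 0], [0, 0, 0]], [[0, 0.6, 0], [0, 0, 0]], [[0, 0.785, 0], [0, 0, 0]], [[0, 0.785, 0], [0, 0, 0]], [[0, 0.785, 0], [0, 0, 0]]])

```text
t: 16.65
ee_pos: [0.5207, 0.1067, 0.0935]
eef_rot: [[1.0, -0.003, 0.0], [-0.003, -1.0, 0.001], [0.0, -0.001, -1.0]]
wrist_force: [0.4, -0.2, -0.2]
gripper_width: 0.0556
grip_force: 0.0
```

Run:
```python
from h import *
from bench import observe,get_image
s=observe();print(np.round(s["ee_pos"],4),s["gripper_width"],np.round(s["qpos"],1))
g=get_image("wrist");P=wcloud(g);ok=g["depth"]>0
rects(P,ok,dict(red=(.45,.6,.04,.16),blue=BOX["blue"]),((.012,.09),(.035,.09),))
```

```text
[0.5207 0.1067 0.0935] 0.05560030707911471 [  -4.5   28.3  -15.2  110.1   10.4   42.9 -115.8]
red 0.012 6359 [522.5 104.4] [60.6 79.8] 89.0 z98 0.06 x [486. 560.] y [ 76. 133.]
red 0.035 3184 [523.6 105.5] [45.4 30.6] 0.0 z98 0.061 x [504. 545.] y [ 91. 120.]
blue 0.012 5740 [471.6 -37.3] [58.9 80.3] 86.6 z98 0.063 x [436. 510.] y [-66. -10.]
blue 0.035 2987 [471.3 -38.5] [51.3 34. ] 0.4 z98 0.064 x [449. 496.] y [-55. -22.]
```

play_rows(deltas=[[[0.02, 0.013, 0.2], [0, 0, 0]], [[0.02, 0.013, 0.45], [0, 0, 0]], [[0.02, 0.013, 0.7], [0, 0, 0]], [[0.02, 0.013, 0.9], [0, 0, 0]], [[0.02, 0.013, 1], [0, 0, 0]], [[0.02, 0.013, 1], [0, 0, 0]], [[0.02, 0.013, 1], [0, 0, 0]]])

```text
t: 17.58
ee_pos: [0.5234, 0.1041, -0.0058]
eef_rot: [[1.0, -0.005, 0.001], [-0.005, -1.0, 0.0], [0.001, -0.0, -1.0]]
wrist_force: [-0.6, 0.2, -0.2]
gripper_width: 0.0551
grip_force: 0.0
```

play_rows(deltas=[[[0, 0, 0], [0, 0, 0]], [[0, 0, 0], [0, 0, 0]], [[0, 0, 0], [0, 0, 0]], [[0, 0, 0], [0, 0, 0]], [[0, 0, 0], [0, 0, 0]], [[0, 0, 0], [0, 0, 0]]], jaw=1, grip_force=35)

```text
t: 18.32
ee_pos: [0.5234, 0.1037, -0.0058]
eef_rot: [[1.0, -0.005, 0.001], [-0.005, -1.0, 0.0], [0.001, -0.0, -1.0]]
wrist_force: [-0.3, 0.3, 7.1]
gripper_width: 0.0302
grip_force: 36.8
```

play_rows(deltas=[[[0, 0, -0.1], [0, 0, 0]], [[0, 0, -0.25], [0, 0, 0]], [[0, 0, -0.5], [0, 0, 0]], [[0, 0, -0.75], [0, 0, 0]], [[0, 0, -1], [0, 0, 0]], [[0, 0, -1], [0, 0, 0]]])

```text
t: 19.08
ee_pos: [0.5243, 0.1039, 0.0958]
eef_rot: [[1.0, -0.005, 0.004], [-0.005, -1.0, 0.001], [0.004, -0.001, -1.0]]
wrist_force: [-0.1, 0.3, -1.7]
gripper_width: 0.0298
grip_force: 36.0
```

play_rows(deltas=[[[0, 0.15, 0], [0, 0, 0]], [[0, 0.4, 0], [0, 0, 0]], [[0, 0.7, 0], [0, 0, 0]], [[0.02, 1, 0], [0, 0, 0]]])

```text
t: 19.58
ee_pos: [0.5227, 0.0013, 0.0922]
eef_rot: [[1.0, -0.006, -0.003], [-0.006, -1.0, -0.001], [-0.003, 0.001, -1.0]]
wrist_force: [-0.2, -0.8, -0.9]
gripper_width: 0.0301
grip_force: 36.0
```

play_rows(deltas=[[[0, 0.3, 0], [0, 0, 0]], [[0, 0.6, 0], [0, 0, 0]], [[0.03, 0.85, 0], [0, 0, 0]], [[0.03, 1, 0], [0, 0, 0]], [[0.03, 1, 0], [0, 0, 0]], [[0.03, 1, 0], [0, 0, 0]]])

```text
t: 20.32
ee_pos: [0.5264, -0.0952, 0.0932]
eef_rot: [[1.0, -0.004, -0.001], [-0.004, -1.0, 0.001], [-0.001, -0.001, -1.0]]
wrist_force: [-0.3, -0.4, -0.8]
gripper_width: 0.0297
grip_force: 36.0
```

Run:
```python
from h import *
from bench import observe,get_image
s=observe();print(np.round(s["ee_pos"],4),s["gripper_width"],s["grip_force"])
g=get_image("wrist");P=wcloud(g);ok=g["depth"]>0
rects(P,ok,dict(white=(.46,.6,-.22,-.11)),((.008,.04),(.018,.04),(.0235,.028)))
m=ok&(P[...,0]>.46)&(P[...,0]<.6)&(P[...,1]>-.22)&(P[...,1]<-.11)&(P[...,2]>.008)&(P[...,2]<.04)
Q=P[m]*1000;r=cv2.minAreaRect(Q[:,:2].astype(np.float32));print("all",np.round(r[0],1),np.round(r[1],1),round(r[2],1))
for lo,hi in((.0195,.0222),):
  q=P[m&(P[...,2]>lo)&(P[...,2]<hi)]*1000;print("roller",np.histogram(q[:,0],np.arange(490,566,3)))
q=P[m&(P[...,2]>.0235)&(P[...,2]<.028)]*1000;print("cheek",np.histogram(q[:,1],np.arange(-195,-115,3)))
cv2.imwrite("pics/w6.png",g["pixels"][...,::-1])
```

```text
[ 0.5264 -0.0952  0.0932] 0.02969526358097878 36.0115510225296
white 0.008 4465 [ 528.7 -157.3] [80.4 61.2] 1.7 z98 0.026 x [492. 567.] y [-185. -128.]
white 0.018 3680 [ 528.7 -157.5] [80.4 60.8] 1.7 z98 0.026 x [492. 567.] y [-185. -128.]
white 0.0235 581 [ 527.4 -131.4] [79.4  4.4] 1.6 z98 0.026 x [489. 566.] y [-134. -129.]
all [ 524.5 -157.6] [89.2 67.7] 2.1
roller (array([  5,   4,   4,  29, 185, 158, 246, 100,   5,   4,   4,   5,   7,
         7,   6,   4,   6,   3, 134, 199, 194, 233,  27,   7,   7]), array([490, 493, 496, 499, 502, 505, 508, 511, 514, 517, 520, 523, 526,
       529, 532, 535, 538, 541, 544, 547, 550, 553, 556, 559, 562, 565]))
cheek (array([  0,   0,   0, 154, 336,  24,   0,   2,   0,   0,  17,   1,   0,
        11,   5,   0,   1,   1,   0,   0, 209, 349,  23,   0,   0,   0]), array([-195, -192, -189, -186, -183, -180, -177, -174, -171, -168, -165,
       -162, -159, -156, -153, -150, -147, -144, -141, -138, -135, -132,
       -129, -126, -123, -120, -117]))
```

View pics/w6.png

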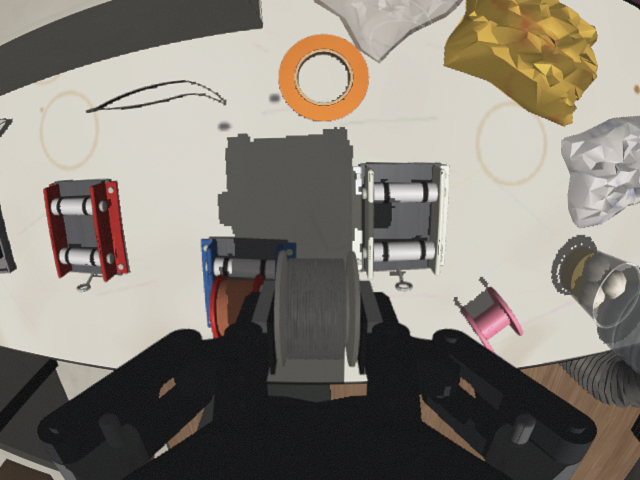

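The white stand is empty and visible at (405,220), centre (0.5287, −0.1575), yaw 1.7°. The white reel is held upright at (315,310).

play_rows(deltas=[[[0.01, 0.2, 0], [0, 0, -0.005]], [[0.023, 0.45, 0], [0, 0, -0.0107]], [[0.023, 0.623, 0], [0, 0, -0.0107]], [[0.023, 0.623, 0], [0, 0, -0.0107]], [[0.023, 0.623, 0], [0, 0, -0.0107]], [[0.023, 0.623, 0], [0, 0, -0.0107]]])

```text
t: 21.12
ee_pos: [0.5288, -0.1574, 0.0935]
eef_rot: [[1.0, 0.03, 0.0], [0.03, -1.0, 0.001], [0.0, -0.001, -1.0]]
wrist_force: [-0.0, 0.1, -1.8]
gripper_width: 0.0302
grip_force: 36.0
```

play_rows(deltas=[[[0, 0, 0.2], [0, 0, 0]], [[0, 0, 0.4], [0, 0, 0]], [[0, 0, 0.6], [0, 0, 0]], [[0, 0, 0.75], [0, 0, 0]], [[0, 0, 0.85], [0, 0, 0]], [[0, 0, 0.9], [0, 0, 0]], [[0, 0, 0.9], [0, 0, 0]], [[0, 0, 0.9], [0, 0, 0]]])

```text
t: 22.12
ee_pos: [0.5291, -0.1589, 0.004]
eef_rot: [[1.0, 0.028, 0.001], [0.028, -1.0, -0.0], [0.001, 0.0, -1.0]]
wrist_force: [-0.3, 0.1, -1.4]
gripper_width: 0.0298
grip_force: 36.0
```

play_rows(deltas=[[[0, -0.01, 0.03], [0, 0, 0]], [[0, -0.01, 0.06], [0, 0, 0]], [[0, -0.01, 0.08], [0, 0, 0]], [[0, -0.01, 0.095], [0, 0, 0]], [[0, -0.01, 0.105], [0, 0, 0]], [[0, -0.01, 0.105], [0, 0, 0]]])

```text
t: 22.88
ee_pos: [0.5298, -0.1577, -0.0059]
eef_rot: [[1.0, 0.029, 0.002], [0.029, -1.0, -0.0], [0.002, 0.0, -1.0]]
wrist_force: [-0.7, -0.2, 9.2]
gripper_width: 0.0297
grip_force: 37.4
```

Contact with 9 N; seated. Release and lift.

play_rows(deltas=[[[0, 0, -0.003], [0, 0, 0]], [[0, 0, -0.003], [0, 0, 0]], [[0, 0, -0.003], [0, 0, 0]], [[0, 0, -0.003], [0, 0, 0]], [[0, 0, -0.2], [0, 0, 0]], [[0, 0, -0.5], [0, 0, 0]], [[0, 0, -0.8], [0, 0, 0]], [[0, 0, -1], [0, 0, 0]], [[0, 0, -1], [0, 0, 0]]], jaw=0.35)

```text
t: 24.0
ee_pos: [0.5303, -0.1582, 0.0956]
eef_rot: [[1.0, 0.028, 0.004], [0.028, -1.0, -0.001], [0.004, 0.001, -1.0]]
wrist_force: [-0.0, 0.2, 1.0]
gripper_width: 0.0559
grip_force: 0.0
```

Run:
```python
from h import *
from bench import observe,get_image
s=observe();print(np.round(s["ee_pos"],4),s["gripper_width"])
g=get_image("wrist");P=wcloud(g);ok=g["depth"]>0
rects(P,ok,dict(white=BOX["white"],blue=BOX["blue"]),((.012,.09),(.035,.075)))
```

```text
[ 0.5303 -0.1582  0.0956] 0.05590857201153709
white 0.012 6178 [ 528.8 -157.5] [79.7 61.2] 1.7 z98 0.06 x [493. 566.] y [-186. -129.]
white 0.035 2989 [ 529.5 -157.1] [45.9 30. ] 1.7 z98 0.061 x [511. 551.] y [-171. -142.]
blue 0.012 5484 [468.  -40.7] [58.9 87.4] 87.1 z98 0.063 x [447. 510.] y [-69. -15.]
blue 0.035 3005 [471.3 -40. ] [50.5 34.2] 1.7 z98 0.064 x [451. 496.] y [-57. -24.]
```

White is in place (529.5, −157.1, top 61 mm). Next, red at (0.4715, −0.040).

play_rows(deltas=[[[-0.1, -0.2, 0], [0, 0, 0.007]], [[-0.3, -0.55, 0], [0, 0, 0.015]], [[-0.5, -0.9, 0], [0, 0, 0.022]], [[-0.5, -0.9, 0], [0, 0, 0.022]], [[-0.5, -0.9, 0], [0, 0, 0.022]], [[-0.5, -0.9, 0], [0, 0, 0.022]]])

```text
t: 24.8
ee_pos: [0.4765, -0.0703, 0.0928]
eef_rot: [[0.999, -0.042, 0.0], [-0.042, -0.999, -0.0], [0.0, 0.0, -1.0]]
wrist_force: [0.4, -0.2, 0.2]
gripper_width: 0.0556
grip_force: 0.0
```

Run:
```python
from h import *
from bench import observe,get_image
s=observe();print(np.round(s["ee_pos"],4),s["gripper_width"])
g=get_image("wrist");P=wcloud(g);ok=g["depth"]>0
rects(P,ok,dict(red=BOX["red"],blue=BOX["blue"]),((.012,.09),(.035,.075)))
```

```text
[ 0.4765 -0.0703  0.0928] 0.055578071443776536
red 0.012 3851 [522.1 102.7] [59.8 79.6] 88.9 z98 0.026 x [484. 561.] y [ 74. 131.]
blue 0.012 6538 [471.8 -39.2] [60.9 79.7] 87.6 z98 0.063 x [438. 509.] y [-68. -12.]
blue 0.035 3675 [471.8 -39.9] [49.1 33.4] 0.7 z98 0.064 x [451. 495.] y [-56. -24.]
```

play_rows(deltas=[[[-0.03, -0.15, 0], [0, 0, 0]], [[-0.06, -0.302, 0.1], [0, 0, 0]], [[-0.06, -0.302, 0.35], [0, 0, 0]], [[-0.06, -0.302, 0.6], [0, 0, 0]], [[-0.06, -0.302, 0.8], [0, 0, 0]], [[-0.06, -0.302, 0.93], [0, 0, 0]], [[-0.06, -0.302, 0.99], [0, 0, 0]], [[-0.06, -0.302, 0.99], [0, 0, 0]], [[-0.06, -0.302, 0.99], [0, 0, 0]]])

```text
t: 25.98
ee_pos: [0.4719, -0.0388, -0.0055]
eef_rot: [[0.999, -0.041, 0.001], [-0.041, -0.999, -0.0], [0.001, 0.0, -1.0]]
wrist_force: [-0.1, -1.0, -0.9]
gripper_width: 0.0556
grip_force: 0.0
```

play_rows(deltas=[[[0, 0, 0], [0, 0, 0]], [[0, 0, 0], [0, 0, 0]], [[0, 0, 0], [0, 0, 0]], [[0, 0, 0], [0, 0, 0]], [[0, 0, 0], [0, 0, 0]], [[0, 0, 0], [0, 0, 0]]], jaw=1)

```text
t: 26.72
ee_pos: [0.4716, -0.0388, -0.0058]
eef_rot: [[0.999, -0.041, 0.0], [-0.041, -0.999, -0.0], [0.0, 0.0, -1.0]]
wrist_force: [-0.9, 0.2, 6.4]
gripper_width: 0.0314
grip_force: 39.3
```

play_rows(deltas=[[[0, 0, -0.1], [0, 0, 0]], [[0, 0, -0.25], [0, 0, 0]], [[0, 0, -0.5], [0, 0, 0]], [[0, 0, -0.75], [0, 0, 0]], [[0, 0, -1], [0, 0, 0]], [[0, 0, -1], [0, 0, 0]]])

```text
t: 27.48
ee_pos: [0.473, -0.0389, 0.0962]
eef_rot: [[0.999, -0.041, 0.004], [-0.041, -0.999, -0.0], [0.004, 0.0, -1.0]]
wrist_force: [0.6, 0.0, -1.7]
gripper_width: 0.0317
grip_force: 38.7
```

play_rows(deltas=[[[0.05, -0.2, 0], [0, 0, 0]], [[0.1, -0.45, 0], [0, 0, 0]], [[0.15, -0.7, 0], [0, 0, 0]], [[0.2, -0.8, 0], [0, 0, 0]], [[0.2, -0.8, 0], [0, 0, 0]]])

```text
t: 28.1
ee_pos: [0.4945, 0.0405, 0.0936]
eef_rot: [[0.999, -0.04, -0.001], [-0.04, -0.999, -0.0], [-0.0, 0.0, -1.0]]
wrist_force: [-1.1, 0.4, -0.6]
gripper_width: 0.0317
grip_force: 38.7
```

play_rows(deltas=[[[0.1, -0.25, 0], [0, 0, -0.003]], [[0.18, -0.5, 0], [0, 0, -0.007]], [[0.233, -0.63, 0], [0, 0, -0.007]], [[0.233, -0.63, 0], [0, 0, -0.007]], [[0.233, -0.63, 0], [0, 0, -0.007]], [[0.233, -0.63, 0], [0, 0, -0.007]]])

```text
t: 28.85
ee_pos: [0.5201, 0.101, 0.0939]
eef_rot: [[1.0, -0.02, -0.001], [-0.02, -1.0, -0.001], [-0.001, 0.001, -1.0]]
wrist_force: [-0.3, -0.2, -1.1]
gripper_width: 0.0313
grip_force: 38.6
```

Run:
```python
from h import *
from bench import observe,get_image
s=observe();print(np.round(s["ee_pos"],4),s["gripper_width"])
g=get_image("wrist");P=wcloud(g);ok=g["depth"]>0
m=ok&(P[...,0]>.46)&(P[...,0]<.6)&(P[...,1]>.05)&(P[...,1]<.16)&(P[...,2]<.04)
q=P[m&(P[...,2]>.0235)&(P[...,2]<.028)]*1000;print("cheek",np.histogram(q[:,1],np.arange(65,140,3)))
q=P[m&(P[...,2]>.0195)&(P[...,2]<.0225)]*1000;print("roller",np.histogram(q[:,0],np.arange(490,566,3)))
```

```text
[0.5201 0.101  0.0939] 0.03127475803156123
cheek (array([  0,   0,   0,  41, 345,  50,   0,   0,   1,   0,   0,   0,   0,
         1,   2,   0,   0,   1,   0,   0,  36, 313,  24,   0]), array([ 65,  68,  71,  74,  77,  80,  83,  86,  89,  92,  95,  98, 101,
       104, 107, 110, 113, 116, 119, 122, 125, 128, 131, 134, 137]))
roller (array([  0,   0,  20, 177, 249,  57,   6,   5,   6,  10,   7,   4,   1,
         0,   1,   4, 173, 253, 281, 248,  17,   0,   1,   8,   2]), array([490, 493, 496, 499, 502, 505, 508, 511, 514, 517, 520, 523, 526,
       529, 532, 535, 538, 541, 544, 547, 550, 553, 556, 559, 562, 565]))
```

play_rows(deltas=[[[0.021, -0.028, 0.15], [0, 0, 0]], [[0.021, -0.028, 0.4], [0, 0, 0]], [[0.021, -0.028, 0.6], [0, 0, 0]], [[0.021, -0.028, 0.75], [0, 0, 0]], [[0.021, -0.028, 0.85], [0, 0, 0]], [[0.021, -0.028, 0.9], [0, 0, 0]], [[0.021, -0.028, 0.9], [0, 0, 0]], [[0.021, -0.028, 0.9], [0, 0, 0]]])

```text
t: 29.9
ee_pos: [0.523, 0.1052, 0.0045]
eef_rot: [[1.0, -0.019, 0.001], [-0.019, -1.0, 0.0], [0.001, -0.0, -1.0]]
wrist_force: [0.1, 0.2, -1.4]
gripper_width: 0.0316
grip_force: 38.6
```

play_rows(deltas=[[[0, 0, 0.03], [0, 0, 0]], [[0, 0, 0.06], [0, 0, 0]], [[0, 0, 0.08], [0, 0, 0]], [[0, 0, 0.095], [0, 0, 0]], [[0, 0, 0.1], [0, 0, 0]], [[0, 0, 0.1], [0, 0, 0]]])

```text
t: 30.65
ee_pos: [0.5223, 0.1051, -0.0058]
eef_rot: [[1.0, -0.019, -0.0], [-0.019, -1.0, -0.0], [-0.0, 0.0, -1.0]]
wrist_force: [-2.3, 0.5, 5.0]
gripper_width: 0.0314
grip_force: 39.5
```

Seated with 5 N. Release, lift and check.

play_rows(deltas=[[[0, 0, 0], [0, 0, 0]], [[0, 0, 0], [0, 0, 0]], [[0, 0, 0], [0, 0, 0]], [[0, 0, 0], [0, 0, 0]], [[0, 0, -0.2], [0, 0, 0]], [[0, 0, -0.5], [0, 0, 0]], [[0, 0, -0.8], [0, 0, 0]], [[0, 0, -1], [0, 0, 0]], [[0, 0, -1], [0, 0, 0]]], jaw=0.33)

```text
t: 31.78
ee_pos: [0.5238, 0.1054, 0.0953]
eef_rot: [[1.0, -0.019, 0.003], [-0.019, -1.0, 0.001], [0.003, -0.001, -1.0]]
wrist_force: [0.4, -0.1, -0.8]
gripper_width: 0.0568
grip_force: 0.0
```

Run:
```python
from h import *
from bench import observe,get_image
s=observe();print(np.round(s["ee_pos"],4),s["gripper_width"])
g=get_image("wrist");P=wcloud(g);ok=g["depth"]>0
rects(P,ok,dict(red=BOX["red"],empty=(.46,.58,.22,.33),blue=(.45,.57,.335,.42)),((.035,.075),))
```

```text
[0.5238 0.1054 0.0953] 0.0568252441373746
red 0.035 3457 [523.2 105.5] [32.3 47.9] 88.9 z98 0.063 x [503. 546.] y [ 90. 121.]
empty 0.035 2844 [519.8 274.2] [49.6 34. ] 5.4 z98 0.063 x [497. 544.] y [257. 291.]
blue 0.035 1586 [511.1 372.1] [51.6 37.1] 3.4 z98 0.065 x [487. 536.] y [354. 387.]
```

Red is in place (523, 105.5, top 63 mm). Now blue at (0.511, 0.3725).

play_rows(deltas=[[[-0.01, -0.2, 0], [0, 0, 0]], [[-0.03, -0.55, 0], [0, 0, 0]], [[-0.06, -0.95, 0], [0, 0, 0]]])

```text
t: 32.2
ee_pos: [0.5176, 0.2001, 0.0926]
eef_rot: [[1.0, -0.02, -0.002], [-0.02, -1.0, -0.001], [-0.002, 0.001, -1.0]]
wrist_force: [0.8, 0.1, 0.1]
gripper_width: 0.0574
grip_force: 0.0
```

play_rows(deltas=[[[-0.02, -0.3, 0], [0, 0, 0]], [[-0.04, -0.6, 0], [0, 0, 0]], [[-0.06, -0.95, 0], [0, 0, 0]], [[-0.06, -0.95, 0], [0, 0, 0]]])

```text
t: 32.7
ee_pos: [0.5122, 0.2988, 0.0926]
eef_rot: [[1.0, -0.014, -0.002], [-0.014, -1.0, 0.001], [-0.002, -0.001, -1.0]]
wrist_force: [0.2, 0.2, -0.1]
gripper_width: 0.0575
grip_force: 0.0
```

play_rows(deltas=[[[-0.02, -0.25, 0], [0, 0, -0.01]], [[-0.04, -0.5, 0], [0, 0, -0.02]], [[-0.057, -0.768, 0], [0, 0, -0.0328]], [[-0.057, -0.768, 0], [0, 0, -0.0328]], [[-0.057, -0.768, 0], [0, 0, -0.0328]], [[-0.057, -0.768, 0], [0, 0, -0.0328]]])

```text
t: 33.45
ee_pos: [0.5102, 0.371, 0.0938]
eef_rot: [[0.997, 0.083, -0.0], [0.083, -0.997, -0.001], [-0.0, 0.001, -1.0]]
wrist_force: [-0.9, -0.6, 0.7]
gripper_width: 0.0573
grip_force: 0.0
```

Run:
```python
from h import *
from bench import observe,get_image
s=observe();print(np.round(s["ee_pos"],4),s["gripper_width"],np.round(s["qpos"],1))
g=get_image("wrist");P=wcloud(g);ok=g["depth"]>0
rects(P,ok,dict(empty=(.46,.58,.22,.33),blue=(.45,.57,.335,.42)),((.035,.075),))
```

```text
[0.5102 0.371  0.0938] 0.0572725962187013 [ -27.8   37.   -17.7   94.8   13.7   50.5 -136.1]
empty 0.035 3030 [519.7 275.1] [48.9 33.4] 4.9 z98 0.063 x [497. 544.] y [259. 292.]
blue 0.035 4045 [511.6 373.5] [51.5 34.7] 3.7 z98 0.066 x [491. 535.] y [357. 391.]
```

play_rows(deltas=[[[0.016, -0.025, 0.15], [0, 0, 0]], [[0.016, -0.025, 0.4], [0, 0, 0]], [[0.016, -0.025, 0.65], [0, 0, 0]], [[0.016, -0.025, 0.85], [0, 0, 0]], [[0.016, -0.025, 0.98], [0, 0, 0]], [[0.016, -0.025, 0.98], [0, 0, 0]], [[0.016, -0.025, 0.98], [0, 0, 0]]])

```text
t: 34.38
ee_pos: [0.5118, 0.3753, -0.0033]
eef_rot: [[0.996, 0.084, 0.001], [0.084, -0.996, 0.001], [0.001, -0.001, -1.0]]
wrist_force: [0.3, -0.1, -0.6]
gripper_width: 0.0574
grip_force: 0.0
```

play_rows(deltas=[[[0, 0, 0], [0, 0, 0]], [[0, 0, 0], [0, 0, 0]], [[0, 0, 0], [0, 0, 0]], [[0, 0, 0], [0, 0, 0]], [[0, 0, 0], [0, 0, 0]], [[0, 0, 0], [0, 0, 0]]], jaw=1)

```text
t: 35.12
ee_pos: [0.5118, 0.3752, -0.0031]
eef_rot: [[0.996, 0.084, 0.001], [0.084, -0.996, 0.001], [0.001, -0.001, -1.0]]
wrist_force: [-0.9, -0.7, 6.3]
gripper_width: 0.034
grip_force: 35.2
```

play_rows(deltas=[[[0, 0, -0.1], [0, 0, 0]], [[0, 0, -0.25], [0, 0, 0]], [[0, 0, -0.5], [0, 0, 0]], [[0, 0, -0.75], [0, 0, 0]], [[0, 0, -1], [0, 0, 0]], [[0, 0, -1], [0, 0, 0]]])

```text
t: 35.88
ee_pos: [0.5126, 0.376, 0.0987]
eef_rot: [[0.996, 0.084, 0.004], [0.084, -0.996, 0.003], [0.004, -0.003, -1.0]]
wrist_force: [-0.3, -0.1, -1.3]
gripper_width: 0.0339
grip_force: 35.0
```

play_rows(deltas=[[[-0.02, 0.15, 0], [0, 0, 0.01]], [[-0.04, 0.4, 0], [0, 0, 0.02]], [[-0.07, 0.65, 0], [0, 0, 0.03]], [[-0.1, 0.9, 0], [0, 0, 0.04]], [[-0.1, 0.9, 0], [0, 0, 0.04]]])

```text
t: 36.5
ee_pos: [0.5088, 0.2802, 0.0951]
eef_rot: [[0.999, -0.046, -0.001], [-0.046, -0.999, -0.003], [-0.001, 0.003, -1.0]]
wrist_force: [0.0, -0.3, -1.2]
gripper_width: 0.0338
grip_force: 35.1
```

play_rows(deltas=[[[-0.02, 0.25, 0], [0, 0, 0]], [[-0.04, 0.5, 0], [0, 0, 0]], [[-0.06, 0.75, 0], [0, 0, 0]], [[-0.08, 1, 0], [0, 0, 0]]])

```text
t: 37.0
ee_pos: [0.4964, 0.1845, 0.0958]
eef_rot: [[0.999, -0.041, -0.0], [-0.041, -0.999, 0.001], [-0.0, -0.0, -1.0]]
wrist_force: [-0.0, 0.3, -1.1]
gripper_width: 0.034
grip_force: 35.2
```

play_rows(deltas=[[[-0.02, 0.25, 0], [0, 0, 0]], [[-0.04, 0.5, 0], [0, 0, 0]], [[-0.06, 0.75, 0], [0, 0, 0]], [[-0.08, 1, 0], [0, 0, 0]]])

```text
t: 37.5
ee_pos: [0.4844, 0.0849, 0.0958]
eef_rot: [[0.999, -0.041, -0.0], [-0.041, -0.999, 0.001], [-0.0, -0.001, -1.0]]
wrist_force: [0.9, 0.5, -1.3]
gripper_width: 0.0338
grip_force: 35.2
```

play_rows(deltas=[[[-0.02, 0.25, 0], [0, 0, 0]], [[-0.04, 0.45, 0], [0, 0, 0]], [[-0.06, 0.6, 0], [0, 0, 0]], [[-0.08, 0.7, 0], [0, 0, 0]], [[-0.08, 0.7, 0], [0, 0, 0]], [[-0.08, 0.7, 0], [0, 0, 0]]])

```text
t: 38.25
ee_pos: [0.4739, 0.0164, 0.096]
eef_rot: [[0.999, -0.04, 0.0], [-0.04, -0.999, 0.001], [0.0, -0.001, -1.0]]
wrist_force: [-0.6, -0.1, -1.1]
gripper_width: 0.0337
grip_force: 35.2
```

Run:
```python
from h import *
from bench import observe,get_image
s=observe();print(np.round(s["ee_pos"],4),s["gripper_width"],np.round(s["eef_rot"][1],3))
g=get_image("wrist");P=wcloud(g);ok=g["depth"]>0
m=ok&(P[...,0]>.41)&(P[...,0]<.54)&(P[...,1]>-.1)&(P[...,1]<.02)&(P[...,2]<.04)
rects(P,ok,dict(blue=BOX["blue"]),((.01,.04),(.0235,.028)))
q=P[m&(P[...,2]>.0235)&(P[...,2]<.028)]*1000;print("cheek",np.histogram(q[:,1],np.arange(-78,0,3)))
q=P[m&(P[...,2]>.0195)&(P[...,2]<.0225)]*1000;print("roller",np.histogram(q[:,0],np.arange(433,511,3)))
```

```text
[0.4739 0.0164 0.096 ] 0.033681295361662124 [-0.04  -0.999  0.001]
blue 0.01 3998 [471.2 -39.7] [61.2 80.2] 87.8 z98 0.026 x [435. 510.] y [-68. -11.]
blue 0.0235 513 [469.9 -64.4] [ 4.5 79.3] 87.3 z98 0.026 x [432. 509.] y [-68. -61.]
cheek (array([  0,   0,   0,  94, 328,  91,   1,   0,   1,   0,   0,   8,   3,
         1,   1,  11,   0,   4,   0,   0, 131, 259,  26,   0,   0]), array([-78, -75, -72, -69, -66, -63, -60, -57, -54, -51, -48, -45, -42,
       -39, -36, -33, -30, -27, -24, -21, -18, -15, -12,  -9,  -6,  -3]))
roller (array([  4,   4,   3,  41, 164, 196, 249,  85,   8,  10,   6,  11,   7,
         4,   5,   5,  11,  12, 153, 232, 232, 236,  24,   4,  10]), array([433, 436, 439, 442, 445, 448, 451, 454, 457, 460, 463, 466, 469,
       472, 475, 478, 481, 484, 487, 490, 493, 496, 499, 502, 505, 508]))
```

play_rows(deltas=[[[0, 0.2, 0], [0, 0, 0]], [[0, 0.4, 0], [0, 0, 0]], [[0, 0.56, 0], [0, 0, 0]], [[0, 0.56, 0], [0, 0, 0]], [[0, 0.56, 0], [0, 0, 0]]])

```text
t: 38.92
ee_pos: [0.4716, -0.0395, 0.096]
eef_rot: [[0.999, -0.04, 0.0], [-0.04, -0.999, 0.001], [0.0, -0.001, -1.0]]
wrist_force: [-0.6, -0.2, -1.3]
gripper_width: 0.0342
grip_force: 35.2
```

play_rows(deltas=[[[0, 0, 0.15], [0, 0, 0]], [[0, 0, 0.4], [0, 0, 0]], [[0, 0, 0.6], [0, 0, 0]], [[0, 0, 0.75], [0, 0, 0]], [[0, 0, 0.85], [0, 0, 0]], [[0, 0, 0.9], [0, 0, 0]], [[0, 0, 0.9], [0, 0, 0]]])

```text
t: 39.8
ee_pos: [0.4715, -0.0404, 0.0059]
eef_rot: [[0.999, -0.041, 0.0], [-0.041, -0.999, -0.0], [0.0, 0.0, -1.0]]
wrist_force: [-0.6, 0.0, -1.1]
gripper_width: 0.0341
grip_force: 35.2
```

play_rows(deltas=[[[0, -0.008, 0.03], [0, 0, 0]], [[0, -0.008, 0.05], [0, 0, 0]], [[0, -0.008, 0.07], [0, 0, 0]], [[0, -0.008, 0.085], [0, 0, 0]], [[0, -0.008, 0.093], [0, 0, 0]], [[0, -0.008, 0.093], [0, 0, 0]]])

```text
t: 40.55
ee_pos: [0.4721, -0.0397, -0.0031]
eef_rot: [[0.999, -0.041, 0.001], [-0.041, -0.999, -0.0], [0.001, -0.0, -1.0]]
wrist_force: [1.6, 0.0, -0.3]
gripper_width: 0.0343
grip_force: 35.5
```

play_rows(deltas=[[[0, 0, 0.007], [0, 0, 0]], [[0, 0, 0.012], [0, 0, 0]], [[0, 0, 0.012], [0, 0, 0]]])

```text
t: 40.92
ee_pos: [0.4722, -0.0397, -0.0034]
eef_rot: [[0.999, -0.041, 0.001], [-0.041, -0.999, -0.0], [0.001, 0.0, -1.0]]
wrist_force: [-2.9, -0.2, 15.5]
gripper_width: 0.034
grip_force: 37.5
```

Firm contact (15 N). Ease off 1 mm, release and lift.

play_rows(deltas=[[[0, 0, -0.008], [0, 0, 0]], [[0, 0, -0.008], [0, 0, 0]]])

```text
t: 41.18
ee_pos: [0.4721, -0.0397, -0.0032]
eef_rot: [[0.999, -0.041, 0.001], [-0.041, -0.999, -0.0], [0.001, 0.0, -1.0]]
wrist_force: [0.9, -0.6, 8.7]
gripper_width: 0.0339
grip_force: 36.1
```

play_rows(deltas=[[[0, 0, 0], [0, 0, 0]], [[0, 0, 0], [0, 0, 0]], [[0, 0, 0], [0, 0, 0]], [[0, 0, 0], [0, 0, 0]], [[0, 0, -0.2], [0, 0, 0]], [[0, 0, -0.5], [0, 0, 0]], [[0, 0, -0.8], [0, 0, 0]], [[0, 0, -1], [0, 0, 0]]], jaw=0.33)

```text
t: 42.18
ee_pos: [0.4718, -0.0397, 0.0975]
eef_rot: [[0.999, -0.041, 0.001], [-0.041, -0.999, -0.0], [0.001, 0.0, -1.0]]
wrist_force: [0.8, 0.1, -0.5]
gripper_width: 0.0574
grip_force: 0.0
```

play_rows(deltas=[[[-0.1, 0, -0.3], [0, 0, 0]], [[-0.3, 0, -0.6], [0, 0, 0]], [[-0.4, 0, -1], [0, 0, 0]], [[-0.4, 0, -1], [0, 0, 0]], [[-0.4, 0, -1], [0, 0, 0]], [[-0.4, 0, -1], [0, 0, 0]], [[-0.4, 0, -1], [0, 0, 0]], [[-0.4, 0, -1], [0, 0, 0]]])

```text
t: 43.18
ee_pos: [0.4313, -0.0379, 0.1958]
eef_rot: [[0.999, -0.041, -0.001], [-0.041, -0.999, 0.0], [-0.001, -0.0, -1.0]]
wrist_force: [0.5, -0.0, -0.5]
gripper_width: 0.0572
grip_force: 0.0
```

Run:
```python
from h import *
from bench import observe,get_image
s=observe();print(np.round(s["ee_pos"],4),s["gripper_width"])
g=get_image("wrist");P=wcloud(g);ok=g["depth"]>0
B=dict(BOX);B["tray"]=(.46,.58,.22,.33)
rects(P,ok,B,((.035,.075),))
cv2.imwrite("pics/w7.png",g["pixels"][...,::-1])
g=get_image("scene");rects(cloud(g),g["depth"]>0,dict(tray=B["tray"],red=B["red"],blue=B["blue"],beaker=(.43,.53,-.4,-.28),pump=(.6,.75,.36,.45)),((.033,.2),))
```

```text
[ 0.4313 -0.0379  0.1958] 0.05720152195330629
red 0.035 1960 [521.7 105.2] [34.3 49.3] 89.5 z98 0.063 x [499. 545.] y [ 88. 121.]
blue 0.035 2053 [471.4 -39.4] [34.2 50.8] 87.9 z98 0.065 x [449. 494.] y [-56. -23.]
white 0.035 1766 [ 528.5 -156.9] [47.5 31.1] 1.4 z98 0.061 x [506. 550.] y [-172. -141.]
tray 0.035 1303 [518.9 274. ] [50.1 34.8] 4.0 z98 0.063 x [496. 543.] y [256. 290.]
tray 0.033 341 [521.6 274.9] [49.2 37.2] 2.2 z98 0.064 x [497. 546.] y [257. 293.]
red 0.033 324 [524.9 106.3] [50.4 37.7] 2.5 z98 0.064 x [501. 548.] y [ 89. 124.]
blue 0.033 344 [473.9 -37.7] [41.8 49.6] 87.6 z98 0.067 x [449. 498.] y [-57. -18.]
beaker 0.033 380 [ 483.2 -342.2] [58.4 66.6] 26.2 z98 0.067 x [455. 512.] y [-372. -311.]
pump 0.033 670 [701.6 427.4] [ 41.9 103.8] 78.5 z98 0.121 x [653. 744.] y [403. 450.]
```

View pics/w7.png

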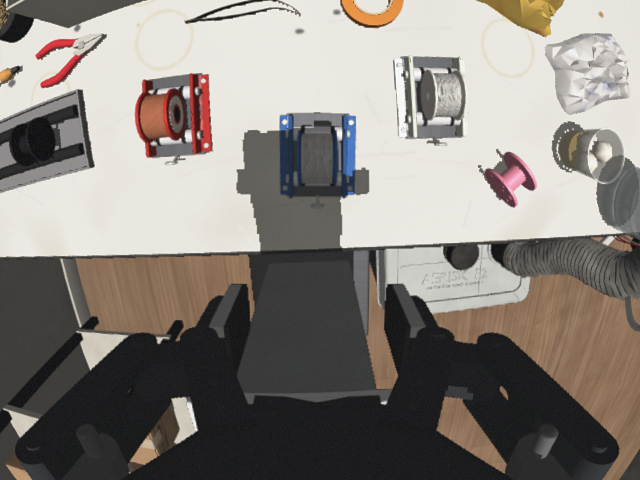

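All four reels stand on their stations: empty (32,142), red (165,115), blue (318,155), white (443,95). The bystanders have not moved. Handing in.

```bash
python3 -c "
from bench import order
print(order.job_done())"
```

```text
the job is handed in; nothing more can be done
None
```

The job is handed in: my last measurements show the white, blue and red reels on their own stands and the empty black reel on the tray ribs, with the beaker and pump bottle unmoved, but the hand-in returned no verdict.

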